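# Set the rivets of the key fobs in the swing-bar stand

### The arm

A 6-joint arm with a two-finger parallel gripper is mounted at the origin on a cart in front of the work surface, level with it; the furniture and walls round the work are solid. World frame = base frame: x ahead of the robot, y to its left, z up, the work surface at z = 0. Lengths are in mm, angles in rad, forces in N, time in s.
With the tool pointing down it reaches from about 350 to 875 mm from the base axis. Payload 4.2 kg.
Tool frame: the origin (TCP) lies on the mounting face of the last link; the fingertips stand 173 mm ahead of it and the grasp point (between the pads) lies grip_point_offset ahead of it (grip_point_offset is the distance from the TCP to the grasp point, in mm); z points along the fingers, y is the line along which they close (so a half turn about z gives the same grasp; the last joint's range is limited). The gripper opens to 85 mm and grips with 20 to 120 N. Pads are 22 mm wide; open, the fingers measure 114 mm over their backs; the gripper's body (76 mm by 85 mm) begins 54 mm behind the grasp point. The pads swing forward as they close: fully open they stand 13 mm farther back than shut.
Start: joints at [1.415, 0.385, 0.008, 0, -1.194, -0.259], TCP at [251.846, 571.991, 404.712] pointing down, gripper open.
Joint ranges: [-3.14, 3.14], [-1.21, 2.06], [-1.07, 1.41], [-3.16, 2.05], [-2.99, -0.16], [-3.1, 3.1]. Speed limits (rad/s): [2.79, 2.79, 3.14, 3.14, 3.14, 3.14].

### API

Orientations are given as a unit quaternion [x, y, z, w].
In Python, from bench import read_state, get_image, job_done, recognise, place_of, grip_point_offset gives the robot as it stands. The module is installed in compiled form; this text tells all that it offers.
- The arm moves only by the tool carry_out, never from a script. Its arguments are lists of equal length, an entry for each row: "slide": the shift along the tool's x, y, z in m, a list of three; "roll": the turn about the tool's z in degrees; "claw": the finger opening in m, from 0 to 0.0854. A call has 1 to 8 rows; each row is the pose to reach, as a shift and turn from the pose commanded when the call began, along the tool's axes at that moment; what a row does not reach only later rows make up. A row lasts 1/8 s, in which the tool goes at most 62.5 mm and 10.7 degrees, less where a joint would pass 70% of its speed; a pose out of reach is approached as far as the arm can. A call with a gripper value outside its range is refused whole. The fingers move at their own pace and stop on an object; the grip force is fixed at half the most. Time passes only in rows, so rows that repeat a pose let the fingers close. It gives the time, the measured TCP pose, the force, the opening and the grip force at its end, in the units of the state.
- read_state(): the state, without advancing time (a new reading comes with each control period).
- get_image(name): name is "side" or "top"; returns a dict with "img" (400x640x3 uint8, red, green, blue), "z_map" (400x640 float32, mm along the optical axis (not along the pixel's ray), 0 where there is no reading), "mtx" (3x3 intrinsics, pixels), "world_from_camera" (4x4, takes a point from camera to world coordinates). Camera axes: x right, y up, looking along -z (the intrinsics and any distortion apply to the point x, -y, -z); pixel columns grow to the right and rows downward; lengths in mm; the calibration is good to about 2 mm. A picture is of the moment at which its call begins.
- job_done(): hands the job in; it is judged then, once.
Trained networks look in a picture, given as the dict that the camera call returned (one of the last four; its "shot" number tells which), for a name from the list of things; names that differ only in an ending like _2 or _b are one class to them, and where a whole thing is asked for, a point or a joint stands for the part that bears it (a point fixed in the world has none). Each returns a list of dicts, best first, with "conf" (0 to 1); they miss things now and then, are a little off and sometimes report something else, mostly with a low value. They report only what shows in the picture. A call takes as long as a camera call.
- recognise(picture, thing): "at" ([column, row] in pixels, amid what is visible of it).
- place_of(picture, thing): "at" ([column, row] in pixels: a listed point, or the origin of a listed thing).
The state is a dict: "clock": time; "joints": joint angles; "joint_vel": joint speeds; "joint_efforts": joint torques, N m; "position": TCP position; "ee_rot": TCP orientation; "contact_force": force on the tool from outside, world axes, zero at the start; "wrist_torque": the same for the moment, N m; "gripper_width": finger opening in mm; "grasp_force": force on a finger pad.
Only numpy, scipy, OpenCV 4.12 (cv2) and the standard library are available. Lean on these libraries where they do the work, as an engineer would, in place of code of your own. Each camera call takes 0.05 s, during which the arm holds its last target. There are 200 camera calls.

### The job

Set the rivets of the key fobs on the left of the counter, two or three of them: swing the stand's bar clear to the left, lay every fob in a pocket of its own with the rivet end under where the punch will come, swing the bar back over them against its stop, and with the mallet drive down the punch over each fob until its rivet is home, hitting only the punches and never pushing a punch with the gripper itself. Then swing the bar clear again, put the finished fobs in the grey tray, rivets up, and stand the mallet back on its cork pad; leave the bar clear and the other things on the counter alone.

Things in the scene. Friction and masses are not known exactly. Their poses are not given: they have to be found in the camera images.
- stand: Fixed rivet-setting stand: grey steel base plate 290 x 130 mm, top 12 mm above the worktop, with three pockets and, at its far end, a column that carries the swing bar. Origin on the worktop under the middle pocket; x towards the column (away from the robot), y left, z up. A fob lies across the stand, flat on the plate, ring end to +y, tail to -y, its rivet at x = +66, 0 or -66 mm and y = 0.
- pocket_mid (a point): Middle pocket's rivet point on the plate top (stand's x = y = 0); axes as the stand's. The other pockets are 66 mm to either side along x. Each pocket has two ribs, 35 mm apart inside, 5 mm thick, 6.5 mm high, beside the rivet end only (y = -18 to +14 mm), and an end stop 9.5 mm high with its face at y = +28 mm, for the ring end. The fob's tail lies free of ribs.
- bar (a joint): Swing bar's hinge (vertical axis), rad: 0 = against its stop, square over the pockets with each punch over its pocket; grows as the bar swings away to the robot's left (clockwise from above), to 1.25 at the other stop. It turns stiffly (0.2 N m) and stays where it is left.
- bar_hinge (a point): On the hinge axis, at the bar's mid height, 78 mm above the worktop. The bar is 34 mm wide, its underside 62 mm and its top 88 mm above the worktop; the hub is 50 mm across and 106 mm high. At bar = 0 the bar points along the stand's -x from here.
- bar_knob (a point): On the axis of the bar's upright round black knob, 120 mm above the worktop, 255 mm from the hinge axis: the knob is 22 mm across and rises from 96 to 143 mm. It moves with the bar.
- punch_0: Sprung steel punch nearest the column, 75 mm from the hinge axis; swings with the bar. Origin: centre of the top face of its round head, 26 mm across, 128 mm above the worktop when up. It slides 19 mm straight down (to 109 mm): it meets a rivet in the pocket after 12 mm and has it home after 18. Its spring takes 3 to 5 N and lifts it again.
- punch_1: The same, the middle punch, 141 mm from the hinge axis.
- punch_2: The same, the punch nearest the knob, 207 mm from the hinge axis.
- mallet: Mallet standing on its flat striking face: black rubber head, 48 mm across, 80 mm high, with two steel bands, and a level, flat-sided wooden handle, 22 mm wide, 28 mm high, its middle 42 mm above the striking face, reaching 139 mm from the head's axis. Origin: centre of the striking face; z up; handle along -x. 0.3 kg, balanced near the head. Hold it about 50 mm from the head's axis, across the 22 mm.
- mallet_pad: Fixed round cork pad, 90 mm across and 5 mm thick, that the mallet stands on. Origin: centre of its underside, on the worktop.
- tray: Fixed grey tray, 210 x 130 mm, walls 4 mm thick and 22 mm high, inner floor 4 mm above the worktop. Origin: centre of its underside, z up, long side along its x. Room for three fobs side by side along its y.
- fob_a: Key fob: wooden tongue 90 x 30 mm, 14 mm thick, lying flat, with a steel ring that sticks out 12 mm at its +x end and a brass rivet near that end. Origin: centre of the wood's underside; x along the wood towards the ring, z up out of the face with the rivet. 70 g. It may be absent.
- fob_a_rivet_seat (a point): On fob_a: the point of the wood's top face where the rivet enters, 31 mm from the fob's origin along +x and 14 mm above its underside.
- rivet_a (a joint): How far the brass rivet of fob_a has been driven, m: 0 = its 19 mm head's top stands 7 mm above the wood, 0.006 = home, sunk until 1 mm shows. Friction holds it (7 N to drive).
- fob_b: Key fob: wooden tongue 90 x 30 mm, 14 mm thick, lying flat, with a steel ring that sticks out 12 mm at its +x end and a brass rivet near that end. Origin: centre of the wood's underside; x along the wood towards the ring, z up out of the face with the rivet. 70 g. It may be absent.
- fob_b_rivet_seat (a point): On fob_b: the point of the wood's top face where the rivet enters, 31 mm from the fob's origin along +x and 14 mm above its underside.
- rivet_b (a joint): How far the brass rivet of fob_b has been driven, m: 0 = its 19 mm head's top stands 7 mm above the wood, 0.006 = home, sunk until 1 mm shows. Friction holds it (7 N to drive).
- fob_c: Key fob: wooden tongue 90 x 30 mm, 14 mm thick, lying flat, with a steel ring that sticks out 12 mm at its +x end and a brass rivet near that end. Origin: centre of the wood's underside; x along the wood towards the ring, z up out of the face with the rivet. 70 g. It may be absent.
- fob_c_rivet_seat (a point): On fob_c: the point of the wood's top face where the rivet enters, 31 mm from the fob's origin along +x and 14 mm above its underside.
- rivet_c (a joint): How far the brass rivet of fob_c has been driven, m: 0 = its 19 mm head's top stands 7 mm above the wood, 0.006 = home, sunk until 1 mm shows. Friction holds it (7 N to drive).
- pin_tin: Bystander: round tin, 90 mm across, 32 mm high. Origin: middle of its underside.
- tape_measure: Bystander: round tape measure, 69 mm across, 22 mm high. Origin: middle of its underside.
- tape_roll: Bystander: roll of brown tape, 92 mm across, 48 mm high, behind the mallet. Origin: middle of its underside.

How it is judged (in metres and radians):
On the way, in this order (a step that is already met when the one before it is completed fails the run):
1. the bar is swung clear (value of joint bar above 1 rad), for 0.2 s.
2. every fob lies flat in a pocket under where a punch will come, its rivet still proud, the bar still clear (value of joint bar above 1 rad and (x of fob_a_rivet_seat in the frame of stand between 0.059 and 0.073 m or x of fob_a_rivet_seat in the frame of stand between -0.007 and 0.007 m or x of fob_a_rivet_seat in the frame of stand between -0.073 and -0.059 m) and y of fob_a_rivet_seat in the frame of stand between -0.007 and 0.007 m and height (world z) of each of fob_a_rivet_seat, fob_b_rivet_seat, fob_c_rivet_seat below 0.031 m and angle between each of fob_a, fob_b, fob_c's own z axis and vertical below 0.15 rad and value of joint each of rivet_a, rivet_b, rivet_c below 0.003 m and (x of fob_b_rivet_seat in the frame of stand between 0.059 and 0.073 m or x of fob_b_rivet_seat in the frame of stand between -0.007 and 0.007 m or x of fob_b_rivet_seat in the frame of stand between -0.073 and -0.059 m) and y of fob_b_rivet_seat in the frame of stand between -0.007 and 0.007 m and (x of fob_c_rivet_seat in the frame of stand between 0.059 and 0.073 m or x of fob_c_rivet_seat in the frame of stand between -0.007 and 0.007 m or x of fob_c_rivet_seat in the frame of stand between -0.073 and -0.059 m) and y of fob_c_rivet_seat in the frame of stand between -0.007 and 0.007 m), for 0.2 s.
3. the bar is over the pockets, against its stop (value of joint bar below 0.035 rad), for 0.2 s.
4. every rivet is home, the bar still over (value of joint bar below 0.035 rad and value of joint each of rivet_a, rivet_b, rivet_c above 0.0045 m), for 0.1 s.
5. the bar is swung clear again (value of joint bar above 1 rad), for 0.2 s.
At the end, for the whole second after the job is handed in: Every fob lies in the tray with its rivet up (tilted less than 0.4 rad) and driven at least 4.5 of its 6 mm, the bar is swung at least 1.0 rad clear, and the mallet stands upright on the cork pad, within 30 mm of its middle; all at rest (value of joint bar above 1 rad and value of joint each of rivet_a, rivet_b, rivet_c above 0.0045 m and x of fob_a in the frame of tray between -0.095 and 0.095 m and y of fob_a in the frame of tray between -0.06 and 0.06 m and height (world z) of each of fob_a, fob_b, fob_c below 0.025 m and angle between each of fob_a, fob_b, fob_c's own z axis and vertical below 0.4 rad and linear speed of each of fob_a, fob_b, fob_c, mallet below 0.02 m/s and x of fob_b in the frame of tray between -0.095 and 0.095 m and y of fob_b in the frame of tray between -0.06 and 0.06 m and x of fob_c in the frame of tray between -0.095 and 0.095 m and y of fob_c in the frame of tray between -0.06 and 0.06 m and horizontal distance between mallet and mallet_pad below 0.03 m and angle between mallet's own z axis and vertical below 0.12 rad and height (world z) of mallet below 0.012 m); the robot touches nothing.
It fails at once if a punch is pushed with the gripper (contact force between any of the fingers, the arm and punch_0 above 10 N or contact force between any of the fingers, the arm and punch_1 above 10 N or contact force between any of the fingers, the arm and punch_2 above 10 N).
It fails at once if the mallet strikes a fob or its rivet itself (contact force between mallet and fob_a above 6 N or contact force between mallet and fob_b above 6 N or contact force between mallet and fob_c above 6 N).
It fails at once if a bystander is disturbed (distance of any of pin_tin, tape_measure, tape_roll from where it was at the start of the episode above 0.05 m).
Of fob_a, fob_b, fob_c only 2 to 3 are there at a start; the rules pass over those that are not, and their reading is None.
At some moment in a run one of fob_a, fob_b, fob_c may be knocked a few centimetres aside while the robot is not near it.
It also fails if it takes over 210 s, if anything falls off the work surface, if the arm or the gripper's body presses on something with over 40 N, if the wrist force passes 120 N, or if a joint passes its speed limit or range.

## Working session

There is one attempt and no reset: what is moved stays moved. The work goes in short steps, Python scripts to look and compute and a tool call to move; the robot and the scene stay as the last step left them, time stands still between calls to the robot, and variables do not carry over. Pictures are saved under pics/ and viewed, at most 14 in all, crops included, and the job is handed in when it is done.

Besides the shell and the picture viewer there is one more tool, called by a JSON object that holds its "api" and its "payload". carry_out: Moves the arm, as the interface text tells. Its arguments: {"type":"object","properties":{"slide":{"type":"array"},"roll":{"type":"array"},"claw":{"type":"array"}},"required":["slide","roll","claw"]}

```bash
mkdir -p pics; cat > h.py <<'E'
import numpy as np, cv2
from bench import *
from scipy.spatial.transform import Rotation as R
def w(p,uv,z=None):
    K=np.array(p["mtx"]);T=np.array(p["world_from_camera"]);u,v=uv
    d=np.array([(u-K[0,2])/K[0,0],-(v-K[1,2])/K[1,1],-1.])
    o=T[:3,3];dw=T[:3,:3]@d
    if z is None:
        s=p["z_map"][int(round(v)),int(round(u))]
    else: s=(z-o[2])/dw[2]
    return o+s*dw
def save(p,n,crop=None,sc=1):
    im=p["img"][:,:,::-1]
    if crop: a,b,c,d=crop; im=im[b:d,a:c]
    cv2.imwrite("pics/"+n,cv2.resize(im,None,fx=sc,fy=sc))
def pose():
    s=read_state();r=R.from_quat(s["ee_rot"]).as_matrix()
    print("t",s["clock"],"pos",np.round(s["position"],1),"x",np.round(r[:,0],3),"y",np.round(r[:,1],3),"z",np.round(r[:,2],3),"j",np.round(s["joints"],2),"w",s["gripper_width"],"F",np.round(s["contact_force"],1))
    return np.array(s["position"]),r
E
python3 - <<'E'
from h import *
pose();print(grip_point_offset)
for n in("side","top"):
    p=get_image(n);save(p,n+"0.png")
    print(n,np.array(p["mtx"]).round(1).tolist(),np.array(p["world_from_camera"]).round(2).tolist(),p.keys())
    for t,z in [("pocket_mid",12),("bar_hinge",78),("bar_knob",120),("punch_0",128),("punch_1",128),("punch_2",128),("mallet",5),("mallet_pad",0),("tray",0),("fob_a",0),("fob_a_rivet_seat",14),("pin_tin",0),("tape_measure",0),("tape_roll",0)]:
        for q in place_of(p,t)[:4]:
            print(n,t,round(q["conf"],2),np.round(q["at"],1),w(p,q["at"],z).round(1))
E
```

```text
t 0.0 pos [251.8 571.8 403.6] x [ 0.915 -0.403  0.   ] y [-0.403 -0.915  0.002] z [-0.001 -0.002 -1.   ] j [ 1.41  0.39  0.01 -0.   -1.19 -0.26] w 85.54834226800592 F [0.5 0.5 0.5]
154.70000000000002
side [[366.4, 0.0, 318.1], [0.0, 366.4, 206.8], [0.0, 0.0, 1.0]] [[-0.81, 0.52, -0.28, 363.16], [-0.58, -0.72, 0.36, 436.78], [-0.01, 0.46, 0.89, 852.19], [0.0, 0.0, 0.0, 1.0]] dict_keys(['img', 'z_map', 'mtx', 'world_from_camera', 'shot'])
side pocket_mid 0.56 [339.3 210.8] [572.9  70.7  12. ]
side bar_hinge 0.83 [299.3 171. ] [700.6  65.4  78. ]
side bar_knob 0.9 [381.4 228.2] [447.5  99.7 120. ]
side punch_0 0.64 [316.8 177. ] [635.8  79.  128. ]
side punch_0 0.58 [341.1 194.1] [564.4  84.  128. ]
side punch_0 0.44 [361.5 208.9] [506.6  88.9 128. ]
side punch_1 0.64 [316.8 177. ] [635.8  79.  128. ]
side punch_1 0.58 [341.1 194.1] [564.4  84.  128. ]
side punch_1 0.44 [361.5 208.9] [506.6  88.9 128. ]
side punch_2 0.64 [316.8 177. ] [635.8  79.  128. ]
side punch_2 0.58 [341.1 194.1] [564.4  84.  128. ]
side punch_2 0.44 [361.5 208.9] [506.6  88.9 128. ]
side mallet 0.63 [358.8 146.1]
[... 1677 characters left out ...]
]
top mallet 0.64 [287.7 215.1] [547.9 198.6   5. ]
top mallet 0.62 [417.  177.3] [ 650.2 -142.5    5. ]
top mallet_pad 0.95 [416.3 172.3] [ 664.5 -142.     0. ]
top mallet_pad 0.27 [267.3 262.2] [425.2 250.4   0. ]
top tray 0.65 [429.2 249.3] [ 460.8 -171.3    0. ]
top fob_a 0.87 [279.1 258. ] [436.2 219.9   0. ]
top fob_a 0.78 [285.8 212.2] [556. 204.   0.]
top fob_a_rivet_seat 0.71 [268.7 261.1] [428.1 245.5  14. ]
top fob_a_rivet_seat 0.36 [428.5 251. ] [ 456.2 -166.1   14. ]
top pin_tin 0.59 [206.6 190.6] [612.3 414.6   0. ]
top tape_measure 0.89 [199.6 228.1] [512.9 429.6   0. ]
top tape_roll 0.94 [414.7 133.3] [ 770.9 -139.9    0. ]
top tape_roll 0.38 [339.2 203.4] [580.1  63.3   0. ]
```

```bash
python3 - <<'E'
import cv2
a=cv2.imread("pics/top0.png")[110:310,180:470];cv2.imwrite("pics/t0c.png",cv2.resize(a,None,fx=2.7,fy=2.7,interpolation=cv2.INTER_CUBIC))
a=cv2.imread("pics/side0.png")[100:370,210:490];cv2.imwrite("pics/s0c.png",cv2.resize(a,None,fx=2.2,fy=2.2,interpolation=cv2.INTER_CUBIC))
E
```

```text
(no output)
```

View pics/t0c.png

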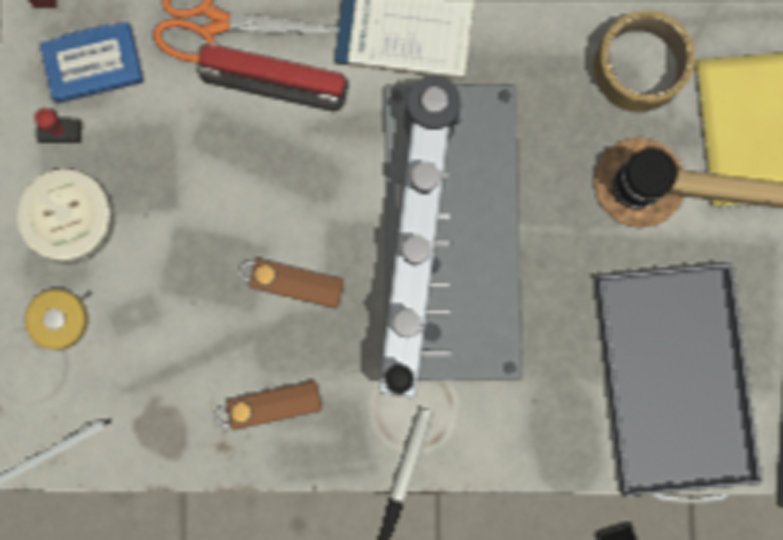

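View pics/s0c.png

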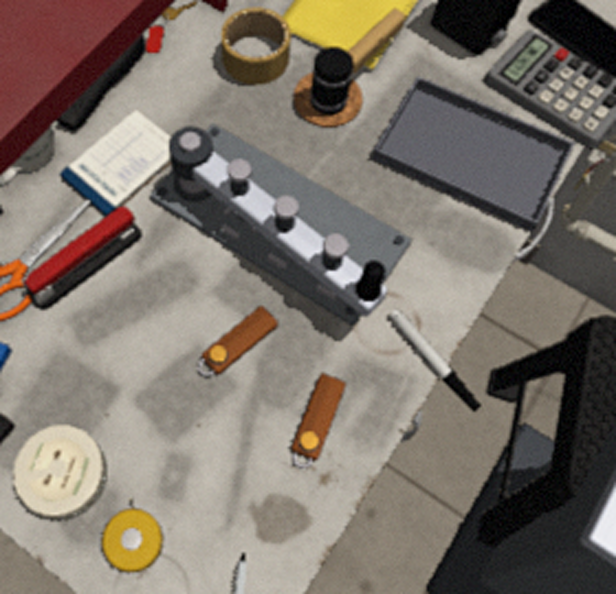

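Two fobs are there, at top-crop (300,282) and (272,404), with their rings to the left. The bar stands slightly off its stop, with its knob at crop (399,378). The mallet is at crop (645,175) with its handle to the right, and the tray is at (675,378).

```bash
cat >> h.py <<'E'
def plan(pts,claw,p=None,r=None):
    """pts: (x,y,ztcp,theta); tool y = -(sin th, cos th). One call per 8 rows, each from its own start."""
    if p is None: p,r=pose()
    th0=np.arctan2(-r[0,1],-r[1,1]); r=np.array([[np.cos(th0),-np.sin(th0),0],[-np.sin(th0),-np.cos(th0),0],[0,0,-1]])
    if len(np.shape(claw))==0: claw=[claw]*len(pts)
    for i in range(0,len(pts),8):
        c=pts[i:i+8]
        print("slide",[np.round(r.T@(np.array(q[:3])-p)/1000,4).tolist() for q in c],"roll",[round(float(np.degrees(q[3]-th0)),1) for q in c],"claw",claw[i:i+8])
        p=np.array(c[-1][:3]);th0=c[-1][3]
        r=np.array([[np.cos(th0),-np.sin(th0),0],[-np.sin(th0),-np.cos(th0),0],[0,0,-1]])
E
python3 - <<'E'
from h import *
from scipy.optimize import least_squares
obs=[(0,700.6,65.4),(0,696,57.1),(255,447.5,99.7),(255,453.5,102.6),(75,635.8,79),(75,630.8,76.7),(141,564.4,84),(141,572.9,90.8),(207,506.6,88.9),(207,505.7,93.3)]
f=lambda q:np.ravel([[q[0]-r*np.cos(q[2])-x,q[1]+r*np.sin(q[2])-y] for r,x,y in obs])
s=least_squares(f,[698,61,.16]);q=s.x;print(q,np.round(s.fun,1))
K=lambda t:(q[0]-255*np.cos(t),q[1]+255*np.sin(t))
a=q[2]
print(K(a))
n=5
plan([(*K(a),400-0*i,a) for i in range(8)],.05)
print("then down"); plan([(*K(a),340,a),(*K(a),279,a),(*K(a),279,a)]+[(*K(t),279,t) for t in np.linspace(a,1.2,14)[1:]]+[(*K(1.2),279,1.2)]*2+[(*K(1.2),340,1.2),(*K(1.2),400,1.2)],.05)
E
```

```text
[7.05469731e+02 6.35682243e+01 1.49388179e-01] [ 4.9 -1.8  9.5  6.5  5.8  1.8 -0.2 -1.1 -4.5 -4.3  0.5 -2.   1.6  0.6
 -6.9 -6.2 -5.8  5.5 -4.9  1.1]
(np.float64(453.3098387271493), np.float64(101.52067856252904))
t 1.5 pos [251.8 572.  404.7] x [ 0.915 -0.403 -0.   ] y [-0.403 -0.915  0.   ] z [-0. -0. -1.] j [ 1.41  0.38  0.01 -0.   -1.19 -0.26] w 85.40074213261924 F [0.3 0.4 0.1]
slide [[0.374, 0.3494, 0.0047], [0.374, 0.3494, 0.0047], [0.374, 0.3494, 0.0047], [0.374, 0.3494, 0.0047], [0.374, 0.3494, 0.0047], [0.374, 0.3494, 0.0047], [0.374, 0.3494, 0.0047], [0.374, 0.3494, 0.0047]] roll [-15.2, -15.2, -15.2, -15.2, -15.2, -15.2, -15.2, -15.2] claw [0.05, 0.05, 0.05, 0.05, 0.05, 0.05, 0.05, 0.05]
then down
t 1.5 pos [251.8 572.  404.7] x [ 0.915 -0.403 -0.   ] y [-0.403 -0.915  0.   ] z [-0. -0. -1.] j [ 1.41  0.38  0.01 -0.   -1.19 -0.26] w 85.40074213261924 F [0.3 0.4 0.1]
slide [[0.374, 0.3494, 0.0647], [0.374, 0.3494, 0.1257], [0.374, 0.3494, 0.1257], [0.3694, 0.3293, 0.1257], [0.3664, 0.3089, 0.1257], [0.3651, 0.2883, 0.1257], [0.3655, 0.2677, 0.1257], [0.3675, 0.2472, 0.1257]] roll [-15.2, -15.2, -15.2, -10.6, -5.9, -1.3, 3.3, 7.9] claw [0.05, 0.05, 0.05, 0.05, 0.05, 0.05, 0.05, 0.05]
slide [[0.0008, -0.0206, 0.0], [0.0033, -0.041, 0.0], [0.0075, -0.0612, 0.0], [0.0132, -0.081, 0.0], [0.0205, -0.1003, 0.0], [0.0294, -0.1189, 0.0], [0.0397, -0.1367, 0.0], [0.0515, -0.1536, 0.0]] roll [4.6, 9.3, 13.9, 18.5, 23.2, 27.8, 32.4, 37.0] claw [0.05, 0.05, 0.05, 0.05, 0.05, 0.05, 0.05, 0.05]
slide [[0.0, 0.0, 0.0], [0.0, 0.0, 0.0], [0.0, 0.0, -0.061], [0.0, 0.0, -0.121]] roll [0.0, 0.0, 0.0, 0.0] claw [0.05, 0.05, 0.05, 0.05]
```

{"api": "carry_out", "payload": {"slide": [[0.374, 0.349, 0], [0.374, 0.349, 0], [0.374, 0.349, 0], [0.374, 0.349, 0], [0.374, 0.349, 0], [0.374, 0.349, 0], [0.374, 0.349, 0], [0.374, 0.349, 0]], "roll": [-15, -15, -15, -15, -15, -15, -15, -15], "claw": [0.05, 0.05, 0.05, 0.05, 0.05, 0.05, 0.05, 0.05]}}

```text
clock: 2.5
position: [449.3, 110.5, 405.3]
ee_rot: [0.997, -0.076, 0.001, -0.0]
contact_force: [0.9, 0.1, 0.1]
gripper_width: 50.1
grasp_force: 0.0
```

{"api": "carry_out", "payload": {"slide": [[0, 0, 0], [0, 0, 0]], "roll": [0, 0], "claw": [0.05, 0.05]}}

```text
clock: 2.75
position: [449.0, 112.3, 404.8]
ee_rot: [0.997, -0.077, 0.0, -0.0]
contact_force: [0.8, 1.1, -0.7]
gripper_width: 50.1
grasp_force: 0.0
```

```bash
python3 - <<'E'
from h import *
q=[702,62];a=.155
K=lambda t:(q[0]-255*np.cos(t),q[1]+255*np.sin(t))
plan([(451,101,340,a),(451,101,279,a),(451,101,279,a)]+[(*K(t),279,t) for t in np.linspace(a,1.19,14)[1:]]+[(*K(1.19),279,1.19)]*2+[(*K(1.19),340,1.19),(*K(1.19),400,1.19)],.05)
E
```

```text
t 2.75 pos [449.  112.3 404.8] x [ 0.988 -0.153  0.   ] y [-0.153 -0.988 -0.   ] z [ 0.  0. -1.] j [ 0.6   0.11 -0.37 -0.   -1.09  0.82] w 50.126278644856306 F [ 0.8  1.1 -0.7]
slide [[0.0038, 0.0109, 0.0648], [0.0038, 0.0109, 0.1258], [0.0038, 0.0109, 0.1258], [0.0036, -0.0096, 0.1258], [0.006, -0.0298, 0.1258], [0.0101, -0.0497, 0.1258], [0.0157, -0.0692, 0.1258], [0.0228, -0.0882, 0.1258]] roll [0.1, 0.1, 0.1, 4.6, 9.2, 13.7, 18.3, 22.9] claw [0.05, 0.05, 0.05, 0.05, 0.05, 0.05, 0.05, 0.05]
slide [[0.0008, -0.0203, 0.0], [0.0032, -0.0404, 0.0], [0.0072, -0.0603, 0.0], [0.0128, -0.0798, 0.0], [0.0199, -0.0988, 0.0], [0.0285, -0.1172, 0.0], [0.0386, -0.1349, 0.0], [0.05, -0.1517, 0.0]] roll [4.6, 9.1, 13.7, 18.2, 22.8, 27.4, 31.9, 36.5] claw [0.05, 0.05, 0.05, 0.05, 0.05, 0.05, 0.05, 0.05]
slide [[0.0, 0.0, 0.0], [0.0, 0.0, 0.0], [0.0, 0.0, -0.061], [0.0, 0.0, -0.121]] roll [0.0, 0.0, 0.0, 0.0] claw [0.05, 0.05, 0.05, 0.05]
```

{"api": "carry_out", "payload": {"slide": [[0.004, 0.011, 0.06], [0.004, 0.011, 0.11], [0.004, 0.011, 0.126], [0.004, 0.011, 0.126]], "roll": [0, 0, 0, 0], "claw": [0.05, 0.05, 0.05, 0.05]}}

```text
clock: 3.25
position: [450.7, 102.4, 277.6]
ee_rot: [0.997, -0.075, -0.001, 0.001]
contact_force: [0.2, 0.1, 0.6]
gripper_width: 50.4
grasp_force: 0.0
```

```bash
python3 - <<'E'
from h import *
q=[702,62];a=.155
K=lambda t:(q[0]-255*np.cos(t),q[1]+255*np.sin(t))
plan([(*K(t),279,t) for t in np.linspace(a,1.19,15)[1:]]+[(*K(1.19),279,1.19)]*2+[(*K(1.19),340,1.19),(*K(1.19),400,1.19)],.05)
p=get_image("side");save(p,"s1.png",(290,140,450,270),4.5)
E
```

```text
t 3.25 pos [450.7 102.4 277.6] x [ 0.989 -0.149 -0.002] y [-0.149 -0.989  0.002] z [-0.003 -0.002 -1.   ] j [ 0.58  0.26 -0.55  0.   -0.77  0.84] w 50.4160178162005 F [0.2 0.1 0.6]
slide [[0.0003, -0.0178, -0.0014], [0.0025, -0.0365, -0.0014], [0.006, -0.055, -0.0014], [0.011, -0.0732, -0.0014], [0.0172, -0.091, -0.0014], [0.0247, -0.1082, -0.0014], [0.0335, -0.1249, -0.0014], [0.0435, -0.1409, -0.0014]] roll [4.5, 8.8, 13.0, 17.2, 21.5, 25.7, 29.9, 34.2] claw [0.05, 0.05, 0.05, 0.05, 0.05, 0.05, 0.05, 0.05]
slide [[0.0007, -0.0188, 0.0], [0.0028, -0.0376, 0.0], [0.0062, -0.0561, 0.0], [0.0111, -0.0743, 0.0], [0.0172, -0.0921, 0.0], [0.0247, -0.1094, 0.0], [0.0247, -0.1094, 0.0], [0.0247, -0.1094, 0.0]] roll [4.2, 8.5, 12.7, 16.9, 21.2, 25.4, 25.4, 25.4] claw [0.05, 0.05, 0.05, 0.05, 0.05, 0.05, 0.05, 0.05]
slide [[0.0, 0.0, -0.061], [0.0, 0.0, -0.121]] roll [0.0, 0.0] claw [0.05, 0.05]
```

View pics/s1.png

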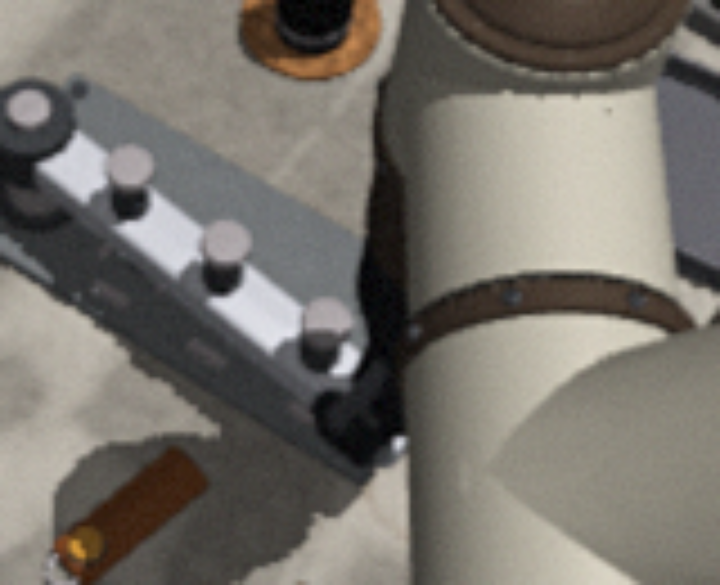

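The side view shows the gripper over the knob (around 345,415), with the fingers either side and no contact force. Sweeping now.

{"api": "carry_out", "payload": {"slide": [[0.0, -0.018, 0], [0.002, -0.036, 0], [0.006, -0.055, 0], [0.011, -0.073, 0], [0.017, -0.091, 0], [0.025, -0.108, 0], [0.033, -0.125, 0], [0.043, -0.141, 0]], "roll": [4.5, 9, 13, 17, 21.5, 25.5, 30, 34], "claw": [0.05, 0.05, 0.05, 0.05, 0.05, 0.05, 0.05, 0.05]}}

```text
clock: 4.3
position: [515.0, 235.2, 280.3]
ee_rot: [0.931, -0.365, 0.0, -0.001]
contact_force: [-1.3, -0.3, -0.4]
gripper_width: 50.1
grasp_force: 0.6
```

{"api": "carry_out", "payload": {"slide": [[0.0, -0.019, 0], [0.003, -0.038, 0], [0.006, -0.056, 0], [0.011, -0.074, 0], [0.017, -0.092, 0], [0.025, -0.109, 0], [0.025, -0.109, 0], [0.025, -0.109, 0]], "roll": [4.5, 8.5, 13, 17, 21.5, 25.5, 25.5, 25.5], "claw": [0.05, 0.05, 0.05, 0.05, 0.05, 0.05, 0.05, 0.05]}}

```text
clock: 5.3
position: [607.0, 297.1, 279.6]
ee_rot: [0.828, -0.56, 0.0, -0.0]
contact_force: [-0.2, -0.4, -0.5]
gripper_width: 50.2
grasp_force: 0.0
```

{"api": "carry_out", "payload": {"slide": [[0, 0.012, 0], [0, 0.012, -0.05], [0, 0.012, -0.11], [0, 0.012, -0.12], [-0.03, 0.06, -0.12], [-0.06, 0.12, -0.12], [-0.08, 0.16, -0.12], [-0.08, 0.16, -0.12]], "roll": [0, 0, 0, 0, 0, 0, 0, 0], "claw": [0.05, 0.05, 0.05, 0.06, 0.06, 0.06, 0.06, 0.06]}}

```text
clock: 6.3
position: [425.8, 310.9, 399.0]
ee_rot: [0.829, -0.56, -0.0, 0.0]
contact_force: [0.6, 0.5, 0.5]
gripper_width: 60.1
grasp_force: 0.0
```

```bash
python3 - <<'E'
from h import *
pose()
for n in("side","top"):
    p=get_image(n);save(p,n+"2.png",(180,110,470,310) if n=="top" else (210,100,490,370),2.7 if n=="top" else 2.2)
    for t,z in [("pocket_mid",12),("bar_hinge",78),("bar_knob",120),("punch_0",128),("mallet",5),("mallet_pad",0),("tray",0),("fob_a",0),("fob_a_rivet_seat",14)]:
        for q in place_of(p,t)[:3]:
            if q["conf"]>.4: print(n,t,round(q["conf"],2),np.round(q["at"],1),w(p,q["at"],z).round(1))
E
```

```text
t 6.3 pos [425.8 310.9 399. ] x [ 0.374 -0.928 -0.   ] y [-0.928 -0.374  0.001] z [-0.001  0.    -1.   ] j [ 0.94  0.22 -0.24 -0.   -1.11 -0.56] w 60.05283524212709 F [0.6 0.5 0.5]
side bar_hinge 0.86 [298.3 172.8] [699.5  71.1  78. ]
side bar_knob 0.89 [270.5 259.9] [598.5 296.3 120. ]
side punch_0 0.69 [276.1 239. ] [615.7 254.7 128. ]
side punch_0 0.58 [286.  185.7] [679.7 138.8 128. ]
side punch_0 0.55 [282.9 210.1] [646.6 192.2 128. ]
side mallet 0.66 [357.3 148.2] [ 644.6 -125.4    5. ]
side mallet_pad 0.87 [357.  144.5] [ 654.  -139.1    0. ]
side tray 0.88 [424.3 172.1] [ 453.1 -167.2    0. ]
side fob_a_rivet_seat 0.54 [284.4 209.5] [689.2 150.1  14. ]
top pocket_mid 0.63 [337.7 205. ] [574.5  67.8  12. ]
top bar_hinge 0.88 [341.7 149.4] [707.8  60.9  78. ]
top bar_knob 0.83 [242.3 189.1] [599.6 302.  120. ]
top punch_0 0.57 [286.3 168.3] [649.3 196.5 128. ]
top punch_0 0.48 [266.  181.3] [617.6 244.6 128. ]
top mallet 0.81 [414.3 176.6] [ 652.  -135.4    5. ]
top mallet_pad 0.58 [416.  175.2] [ 656.7 -141.     0. ]
top tray 0.84 [426.7 253.8] [ 449.1 -164.5    0. ]
top fob_a 0.76 [282.7 260.1] [430.8 210.5   0. ]
top fob_a 0.74 [285.8 214.7] [549.4 203.9   0. ]
top fob_a_rivet_seat 0.92 [267.9 263.1] [423.  247.5  14. ]
```

View pics/top2.png

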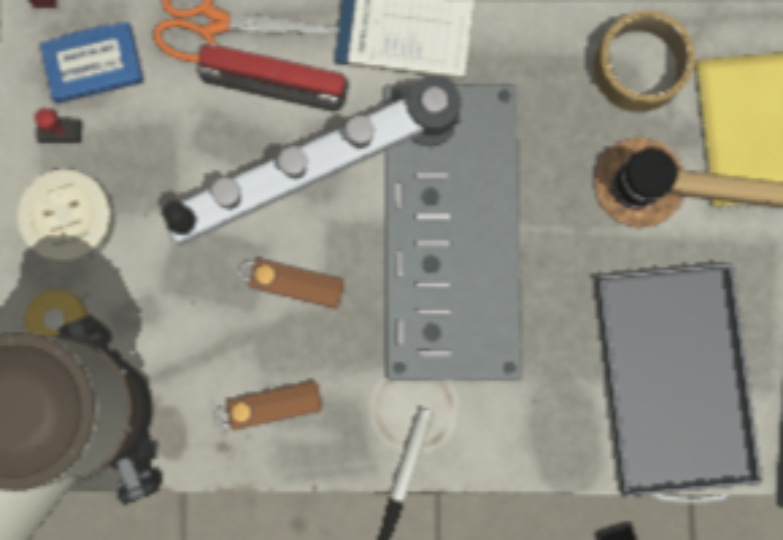

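The bar is clear and all three pockets are visible, with holes at crop (431,196), (431,264) and (432,332). The fobs are untouched at (300,282) and (272,404). I'll measure both by segmentation.

```bash
cat >> h.py <<'E'
def fobs(p,z=14,lim=None,show=True):
    hsv=cv2.cvtColor(p["img"],cv2.COLOR_RGB2HSV)
    m=cv2.inRange(hsv,(3,90,50),(30,255,255))
    m=cv2.morphologyEx(m,cv2.MORPH_CLOSE,np.ones((3,3)))
    n,l,st,c=cv2.connectedComponentsWithStats(m); out=[]
    for i in range(1,n):
        if not 200<st[i,4]<1500: continue
        ys,xs=np.where(l==i); P=np.array([w(p,(x,y),z)[:2] for x,y in zip(xs,ys)])
        if P[:,0].max()>720 or P[:,0].min()<330: continue
        (cx,cy),(a,b),g=cv2.minAreaRect(P.astype(np.float32))
        d=np.linalg.eigh(np.cov(P.T))[1][:,1]
        yel=np.array([hsv[y,x,0]>15 and hsv[y,x,2]>150 for x,y in zip(xs,ys)])
        r=P[yel].mean(0) if yel.any() else [np.nan]*2
        if yel.any() and (r-P.mean(0))@d<0: d=-d
        out.append((P.mean(0),d,r))
        if show: print("fob mean",P.mean(0).round(1),"rect",round(cx,1),round(cy,1),round(a),round(b),"dir deg",round(float(np.degrees(np.arctan2(d[1],d[0]))),1),"rivet(at z)",np.round(r,1),"n",st[i,4])
    return out
E
python3 - <<'E'
from h import *
for n in("top","side"):
    p=get_image(n);print(n,"fobs");fobs(p)
    g=cv2.cvtColor(p["img"],cv2.COLOR_RGB2GRAY).astype(float)
    K=np.array(p["mtx"]);T=np.linalg.inv(p["world_from_camera"])
    for X in(502,570,636):
        c=T@[X,66,12,1];u=K[0,0]*c[0]/-c[2]+K[0,2];v=K[1,1]*-c[1]/-c[2]+K[1,2]
        u0,v0=int(round(u)),int(round(v));a=g[v0-7:v0+8,u0-7:u0+8]
        d=np.clip(np.median(a)-12-a,0,None);yy,xx=np.mgrid[-7:8,-7:8]
        uv=(u0+(d*xx).sum()/d.sum(),v0+(d*yy).sum()/d.sum());print(X,np.round((u,v),1),np.round(uv,1),w(p,uv,12).round(1))
    save(p,n+"z.png",(320,165,355,260) if n=="top" else (290,150,380,250),6)
E
```

```text
top fobs
fob mean [548.4 193.3] rect 548.6 193.5 87 27 dir deg 76.3 rivet(at z) [557.  223.9] n 348
fob mean [520.6 427.7] rect 519.2 428.8 42 56 dir deg 112.1 rivet(at z) [nan nan] n 223
fob mean [431.9 214.1] rect 431.9 214.1 28 87 dir deg 102.7 rivet(at z) [424.7 244.9] n 368
502 [338.4 232.8] [339.3 233.1] [501.1  63.8  12. ]
570 [338.4 206.7] [339.1 207.5] [567.9  64.3  12. ]
636 [338.4 181.8] [338.9 182.4] [634.2  64.6  12. ]
side fobs
fob mean [ 642.4 -123.8] rect 644.1 -128.9 86 80 dir deg -158.4 rivet(at z) [nan nan] n 338
fob mean [614.5 115.8] rect 617.0 108.1 78 73 dir deg 166.7 rivet(at z) [nan nan] n 222
fob mean [512.1 426.4] rect 512.7 426.0 56 60 dir deg 176.0 rivet(at z) [nan nan] n 565
502 [363.7 224.1] [364. 231.] [491.1  81.5  12. ]
570 [341.3 210. ] [nan nan] [nan nan nan]
636 [320.3 197. ] [314. 195.] [653.   70.8  12. ]<stdin>:10: RuntimeWarning: invalid value encountered in scalar divide
```

View pics/sidez.png

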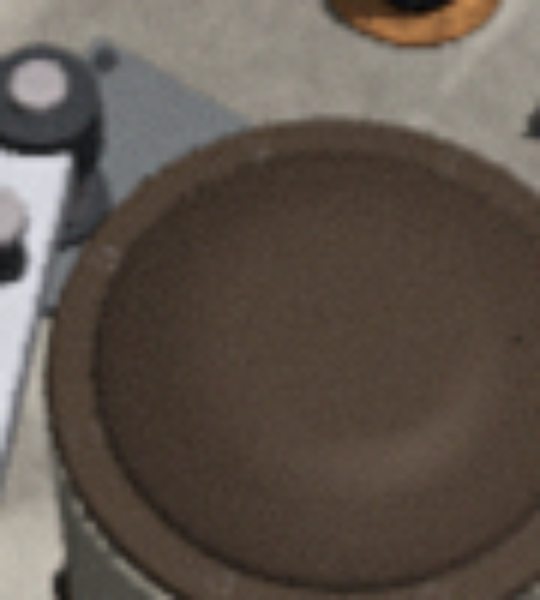

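```bash
python3 - <<'E'
from h import *
t=np.radians(103.7)
x,y=546,183.6
plan([(x,y,330,t)]*4+[(x,y,250,t)]*2+[(x,y,177,t)]*2+[(x,y,177,t)]*5+[(x,y,240,t)]*1,[.06]*8+[.02]*6)
E
```

```text
t 7.4 pos [429.3 311.9 398.8] x [ 0.37  -0.929 -0.   ] y [-0.929 -0.37  -0.   ] z [ 0.  0. -1.] j [ 0.93  0.23 -0.23  0.   -1.11 -0.55] w 60.299914467601766 F [-0.  -0.5 -0.6]
slide [[0.1624, -0.0609, 0.0688], [0.1624, -0.0609, 0.0688], [0.1624, -0.0609, 0.0688], [0.1624, -0.0609, 0.0688], [0.1624, -0.0609, 0.1488], [0.1624, -0.0609, 0.1488], [0.1624, -0.0609, 0.2218], [0.1624, -0.0609, 0.2218]] roll [35.4, 35.4, 35.4, 35.4, 35.4, 35.4, 35.4, 35.4] claw [0.06, 0.06, 0.06, 0.06, 0.06, 0.06, 0.06, 0.06]
slide [[0.0, 0.0, 0.0], [0.0, 0.0, 0.0], [0.0, 0.0, 0.0], [0.0, 0.0, 0.0], [0.0, 0.0, 0.0], [0.0, 0.0, -0.063]] roll [0.0, 0.0, 0.0, 0.0, 0.0, 0.0] claw [0.02, 0.02, 0.02, 0.02, 0.02, 0.02]
```

{"api": "carry_out", "payload": {"slide": [[0.162, -0.061, 0.069], [0.162, -0.061, 0.069], [0.162, -0.061, 0.069], [0.162, -0.061, 0.069], [0.162, -0.061, 0.149], [0.162, -0.061, 0.17], [0.162, -0.061, 0.21], [0.162, -0.061, 0.222]], "roll": [35.5, 35.5, 35.5, 35.5, 35.5, 35.5, 35.5, 35.5], "claw": [0.06, 0.06, 0.06, 0.06, 0.06, 0.06, 0.06, 0.06]}}

```text
clock: 8.4
position: [545.3, 183.6, 174.3]
ee_rot: [-0.617, 0.787, 0.0, -0.002]
contact_force: [-0.5, 0.3, -0.9]
gripper_width: 59.9
grasp_force: 0.0
```

{"api": "carry_out", "payload": {"slide": [[0, 0, 0], [0, 0, 0], [0, 0, 0], [0, 0, 0], [0, 0, 0], [0, 0, 0], [0, 0, -0.03], [0, 0, -0.06]], "roll": [0, 0, 0, 0, 0, 0, 0, 0], "claw": [0.06, 0.01, 0.01, 0.01, 0.01, 0.01, 0.01, 0.01]}}

```text
clock: 9.4
position: [545.8, 183.9, 237.6]
ee_rot: [-0.617, 0.787, 0.0, -0.0]
contact_force: [0.6, 0.7, -1.0]
gripper_width: 28.3
grasp_force: 59.7
```

```bash
python3 - <<'E'
from h import *
t=np.pi/2
plan([(568,22,240,t)]*4+[(568,22,212,t)]*4,.01)
E
```

```text
t 9.4 pos [545.8 183.9 237.6] x [-0.238 -0.971  0.   ] y [-0.971  0.238  0.   ] z [-0. -0. -1.] j [ 0.61  0.47 -0.32 -0.   -0.78 -0.85] w 28.288332353780728 F [ 0.6  0.7 -1. ]
slide [[0.1519, -0.0601, -0.0024], [0.1519, -0.0601, -0.0024], [0.1519, -0.0601, -0.0024], [0.1519, -0.0601, -0.0024], [0.1519, -0.0601, 0.0256], [0.1519, -0.0601, 0.0256], [0.1519, -0.0601, 0.0256], [0.1519, -0.0601, 0.0256]] roll [-13.8, -13.8, -13.8, -13.8, -13.8, -13.8, -13.8, -13.8] claw [0.01, 0.01, 0.01, 0.01, 0.01, 0.01, 0.01, 0.01]
```

{"api": "carry_out", "payload": {"slide": [[0.152, -0.06, -0.003], [0.152, -0.06, -0.003], [0.152, -0.06, -0.003], [0.152, -0.06, -0.003], [0.152, -0.06, 0.01], [0.152, -0.06, 0.025], [0.152, -0.06, 0.025], [0.152, -0.06, 0.025]], "roll": [-13.8, -13.8, -13.8, -13.8, -13.8, -13.8, -13.8, -13.8], "claw": [0.01, 0.01, 0.01, 0.01, 0.01, 0.01, 0.01, 0.01]}}

```text
clock: 10.4
position: [568.2, 22.8, 211.4]
ee_rot: [0.708, -0.706, -0.0, 0.0]
contact_force: [0.8, -0.4, -0.4]
gripper_width: 28.3
grasp_force: 59.7
```

```bash
python3 - <<'E'
from h import *
pose()
for n in("top","side"):
    p=get_image(n);print(n);fobs(p,14+12+23)
    im=p["img"][:,:,::-1]
    a,b=((295,165),(385,245)) if n=="top" else ((290,160),(410,250))
    c=cv2.resize(im[a[1]:b[1],a[0]:b[0]],None,fx=4,fy=4,interpolation=cv2.INTER_CUBIC)
    globals()[n]=c
h=max(top.shape[0],side.shape[0]);pad=lambda c:cv2.copyMakeBorder(c,0,h-c.shape[0],0,0,0)
cv2.imwrite("pics/hov.png",cv2.resize(np.hstack([pad(top),pad(side)]),None,fx=.95,fy=.95))
E
```

```text
t 10.4 pos [568.2  22.8 211.4] x [ 0.002 -1.     0.   ] y [-1.    -0.002  0.   ] z [-0. -0. -1.] j [ 0.33  0.5  -0.36  0.   -0.71 -0.32] w 28.309079502854818 F [ 0.8 -0.4 -0.4]
top
fob mean [510.8 416.2] rect 511.4 417.0 53 56 dir deg 68.0 rivet(at z) [510.3 417.4] n 343
side
fob mean [427.9 226.7] rect 427.8 226.1 28 86 dir deg 102.3 rivet(at z) [nan nan] n 484
fob mean [506.  427.1] rect 506.7 426.4 56 55 dir deg 13.8 rivet(at z) [506.5 425.9] n 562
```

View pics/hov.png

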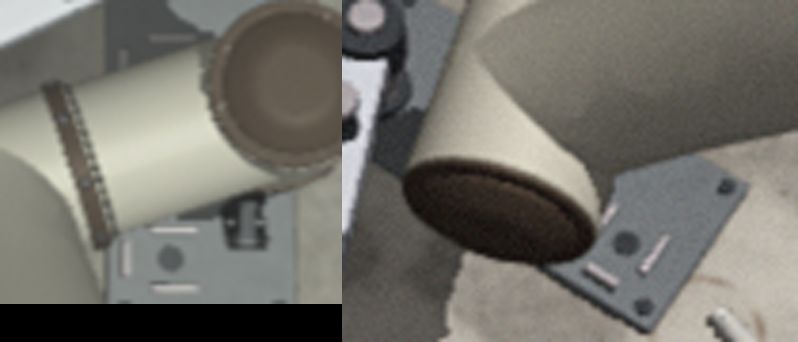

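The arm hides the held fob in both views. The near pocket's hole shows at side pixel (364.5,223.7) and the top pixel of the same hole is known, so I can compare the two cameras there.

```bash
python3 - <<'E'
from h import *
p=get_image("side");g=cv2.cvtColor(p["img"],cv2.COLOR_RGB2GRAY).astype(float)
def hole(u0,v0):
    a=g[v0-5:v0+6,u0-5:u0+6];d=np.clip(np.median(a)-10-a,0,None);yy,xx=np.mgrid[-5:6,-5:6]
    return (u0+(d*xx).sum()/d.sum(),v0+(d*yy).sum()/d.sum())
q=hole(364,224);print(q,w(p,q,12).round(1));fobs(p,10)
p=get_image("top");g=cv2.cvtColor(p["img"],cv2.COLOR_RGB2GRAY).astype(float)
q=hole(339,233);print(q,w(p,q,12).round(1),np.array(p["world_from_camera"])[:3,3])
for n in("pocket_mid",): pass
K=np.array(p["mtx"])
# depth consistency on plate/table
print(w(p,(345,236)),w(p,(355,280)))
E
```

```text
(np.float64(364.208911614317), np.float64(223.67202337472608)) [501.5  64.3  12. ]
fob mean [430.9 216.6] rect 431.2 215.6 29 90 dir deg 102.5 rivet(at z) [nan nan] n 484
fob mean [513.  426.6] rect 513.7 425.9 59 57 dir deg 9.6 rivet(at z) [513.5 425.4] n 562
(np.float64(339.50790513833994), np.float64(232.6195652173913)) [502.4  63.2  12. ] [ 434.09781642  128.26592604 1270.35580872]
[493.58919526  49.12359522  14.42221562] [380.91767022  22.95128294   3.92820844]
```

{"api": "carry_out", "payload": {"slide": [[0.001, 0, 0.008], [0.001, 0, 0.014], [0.001, 0, 0.019], [0.001, 0, 0.024], [0.001, 0, 0.024]], "roll": [0, 0, 0, 0, 0], "claw": [0.01, 0.01, 0.01, 0.01, 0.01]}}

```text
clock: 11.22
position: [568.0, 21.1, 190.7]
ee_rot: [0.708, -0.707, 0.0, 0.0]
contact_force: [-6.8, 0.3, 20.3]
gripper_width: 28.1
grasp_force: 62.1
```

{"api": "carry_out", "payload": {"slide": [[0, 0.001, -0.002], [0, 0.002, -0.001], [0, 0.002, 0.001]], "roll": [0, 0, 0], "claw": [0.01, 0.01, 0.01]}}

```text
clock: 11.6
position: [567.1, 21.3, 190.7]
ee_rot: [0.708, -0.706, 0.001, -0.001]
contact_force: [-9.7, 0.8, 34.0]
gripper_width: 27.9
grasp_force: 63.7
```

{"api": "carry_out", "payload": {"slide": [[0, -0.001, -0.003], [0, -0.001, -0.003], [0, -0.001, -0.003], [0, -0.001, -0.04], [0, -0.001, -0.1], [-0.1, 0.06, -0.13], [-0.16, 0.1, -0.13], [-0.19, 0.13, -0.13]], "roll": [0, 0, 0, 0, 0, 5, 10, 12], "claw": [0.046, 0.046, 0.046, 0.046, 0.046, 0.06, 0.06, 0.06]}}

```text
clock: 12.6
position: [463.1, 175.9, 313.7]
ee_rot: [-0.629, 0.778, -0.0, 0.0]
contact_force: [0.2, 1.3, 0.6]
gripper_width: 59.9
grasp_force: 0.0
```

```bash
python3 - <<'E'
from h import *
pose()
p=get_image("top");fobs(p,26)
im=p["img"][:,:,::-1][150:290,240:400]
cv2.imwrite("pics/pl1.png",cv2.resize(im,None,fx=4,fy=4,interpolation=cv2.INTER_CUBIC))
s=get_image("side");print("side");fobs(s,26)
t=np.radians(180-102.5);x,y=431.7+2.2,214.6-9.8
plan([(x,y,300,t)]*3+[(x,y,230,t)]*2+[(x,y,190,t)]+[(x,y,177,t)]*2,.06)
E
```

```text
t 12.6 pos [463.1 175.9 313.7] x [-0.209 -0.978 -0.001] y [-0.978  0.209 -0.001] z [ 0.001  0.    -1.   ] j [ 0.69  0.26 -0.43  0.   -0.88 -0.9 ] w 59.90305917554204 F [0.2 1.3 0.6]
fob mean [565.4  31.6] rect 565.3 31.5 26 83 dir deg 90.4 rivet(at z) [567.8  61.3] n 361
fob mean [511.9 421.4] rect 511.6 421.2 57 56 dir deg 45.2 rivet(at z) [511.7 422.9] n 349
side
fob mean [429.8 227.8] rect 429.6 220.4 29 87 dir deg 108.7 rivet(at z) [424.1 246.3] n 395
fob mean [509.9 426.6] rect 510.8 426.1 58 56 dir deg 11.9 rivet(at z) [510.7 425.8] n 568
t 12.7 pos [461.4 177.9 313.9] x [-0.201 -0.98  -0.001] y [-0.98   0.201  0.   ] z [ 0.     0.001 -1.   ] j [ 0.7   0.26 -0.44 -0.   -0.88 -0.9 ] w 59.90084611910488 F [0.1 0.1 0.3]
slide [[-0.0208, 0.0323, 0.0139], [-0.0208, 0.0323, 0.0139], [-0.0208, 0.0323, 0.0139], [-0.0208, 0.0323, 0.0839], [-0.0208, 0.0323, 0.0839], [-0.0208, 0.0323, 0.1239], [-0.0208, 0.0323, 0.1369], [-0.0208, 0.0323, 0.1369]] roll [-24.1, -24.1, -24.1, -24.1, -24.1, -24.1, -24.1, -24.1] claw [0.06, 0.06, 0.06, 0.06, 0.06, 0.06, 0.06, 0.06]
```

View pics/pl1.png

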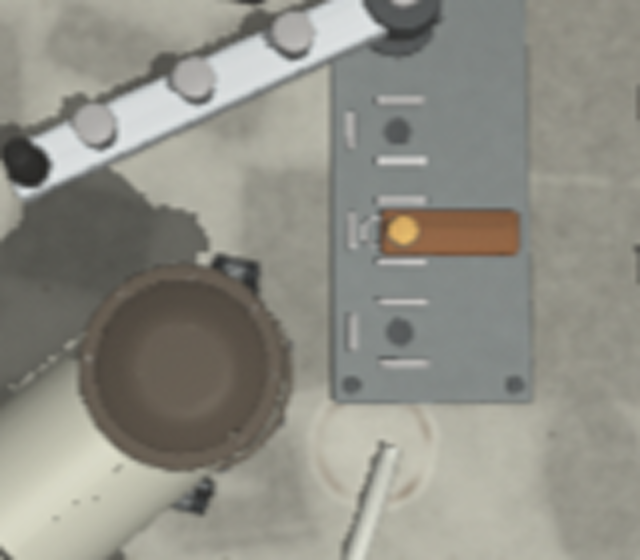

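Fob 1 lies between the mid pocket's ribs. Its rivet shows at crop (403,230), about 2 mm right of the hole line, which is within tolerance. Now fob 2.

{"api": "carry_out", "payload": {"slide": [[-0.021, 0.032, 0.014], [-0.021, 0.032, 0.014], [-0.021, 0.032, 0.014], [-0.021, 0.032, 0.06], [-0.021, 0.032, 0.1], [-0.021, 0.032, 0.125], [-0.021, 0.032, 0.137], [-0.021, 0.032, 0.137]], "roll": [-24, -24, -24, -24, -24, -24, -24, -24], "claw": [0.06, 0.06, 0.06, 0.06, 0.06, 0.06, 0.06, 0.06]}}

```text
clock: 13.7
position: [437.2, 201.4, 175.9]
ee_rot: [0.777, -0.629, -0.0, 0.001]
contact_force: [0.2, 0.0, -0.2]
gripper_width: 60.3
grasp_force: 0.0
```

{"api": "carry_out", "payload": {"slide": [[0, 0, 0], [0, 0, 0], [0, 0, 0], [0, 0, 0], [0, 0, 0], [0, 0, 0], [0, 0, -0.03], [0, 0, -0.06]], "roll": [0, 0, 0, 0, 0, 0, 0, 0], "claw": [0.06, 0.01, 0.01, 0.01, 0.01, 0.01, 0.01, 0.01]}}

```text
clock: 14.7
position: [436.9, 201.5, 237.3]
ee_rot: [0.777, -0.629, -0.0, 0.0]
contact_force: [0.3, 0.3, -0.1]
gripper_width: 28.3
grasp_force: 59.6
```

```bash
python3 - <<'E'
from h import *
t=np.pi/2
plan([(502,23,240,t)]*5+[(502,23,205,t),(502,23,195,t),(502,23,195,t)],.01)
E
```

```text
t 14.7 pos [436.9 201.5 237.3] x [ 0.209 -0.978  0.   ] y [-0.978 -0.209  0.001] z [-0. -0. -1.] j [ 0.77  0.35 -0.55 -0.   -0.67 -0.56] w 28.282638333183836 F [ 0.3  0.3 -0.1]
slide [[0.1882, -0.0265, -0.0027], [0.1882, -0.0265, -0.0027], [0.1882, -0.0265, -0.0027], [0.1882, -0.0265, -0.0027], [0.1882, -0.0265, -0.0027], [0.1882, -0.0265, 0.0323], [0.1882, -0.0265, 0.0423], [0.1882, -0.0265, 0.0423]] roll [12.0, 12.0, 12.0, 12.0, 12.0, 12.0, 12.0, 12.0] claw [0.01, 0.01, 0.01, 0.01, 0.01, 0.01, 0.01, 0.01]
```

{"api": "carry_out", "payload": {"slide": [[0.193, -0.025, -0.003], [0.193, -0.025, -0.003], [0.193, -0.025, -0.003], [0.193, -0.025, -0.003], [0.193, -0.025, -0.003], [0.193, -0.025, 0.02], [0.193, -0.025, 0.02], [0.193, -0.025, 0.02]], "roll": [12, 12, 12, 12, 12, 12, 12, 12], "claw": [0.01, 0.01, 0.01, 0.01, 0.01, 0.01, 0.01, 0.01]}}

```text
clock: 15.7
position: [501.8, 19.2, 217.0]
ee_rot: [0.708, -0.706, 0.0, -0.0]
contact_force: [0.5, 0.7, -0.7]
gripper_width: 28.1
grasp_force: 59.6
```

```bash
python3 - <<'E'
from h import *
plan([(501.5,18.5,190,np.pi/2)],.01)
E
```

```text
t 15.7 pos [501.8  19.2 217. ] x [ 0.003 -1.    -0.   ] y [-1.    -0.003 -0.001] z [ 0.001  0.    -1.   ] j [ 0.36  0.41 -0.52  0.   -0.64 -0.36] w 28.134140066905587 F [ 0.5  0.7 -0.7]
slide [[0.0007, 0.0003, 0.027]] roll [0.2] claw [0.01]
```

{"api": "carry_out", "payload": {"slide": [[0.001, 0, 0.01], [0.001, 0, 0.02], [0.001, 0, 0.027], [0.001, 0, 0.027]], "roll": [0, 0, 0, 0], "claw": [0.01, 0.01, 0.01, 0.01]}}

```text
clock: 16.2
position: [501.7, 17.1, 189.7]
ee_rot: [0.707, -0.707, -0.0, 0.0]
contact_force: [-2.2, -0.3, 5.1]
gripper_width: 28.1
grasp_force: 60.3
```

{"api": "carry_out", "payload": {"slide": [[0, 0, 0], [0, 0, 0], [0, 0, 0], [0, 0, -0.04], [0, 0, -0.1], [-0.06, 0.03, -0.13], [-0.12, 0.06, -0.13], [-0.17, 0.07, -0.15]], "roll": [0, 0, 0, 0, 0, 0, 0, 0], "claw": [0.046, 0.046, 0.046, 0.046, 0.046, 0.05, 0.05, 0.05]}}

```text
clock: 17.2
position: [431.4, 182.2, 337.6]
ee_rot: [-0.707, 0.707, 0.0, -0.001]
contact_force: [1.9, 0.1, -0.5]
gripper_width: 50.3
grasp_force: 0.0
```

{"api": "carry_out", "payload": {"slide": [[-0.04, 0.02, -0.02], [-0.08, 0.02, -0.04], [-0.08, 0.02, -0.04]], "roll": [-10, -20, -24], "claw": [0.05, 0.05, 0.05]}}

```text
clock: 17.58
position: [413.0, 264.2, 379.4]
ee_rot: [0.841, -0.542, 0.001, -0.002]
contact_force: [-0.2, -0.3, -0.1]
gripper_width: 49.8
grasp_force: 0.0
```

```bash
python3 - <<'E'
from h import *
pose()
p=get_image("top");fobs(p,26)
im=p["img"][:,:,::-1][140:280,230:400]
cv2.imwrite("pics/pl2.png",cv2.resize(im,None,fx=4,fy=4,interpolation=cv2.INTER_CUBIC))
for q in place_of(p,"fob_a_rivet_seat")[:3]: print(q["conf"],w(p,q["at"],26))
for n in("top","side"):
    p=get_image(n)
    for q in place_of(p,"bar_knob")[:1]: print(n,q["conf"],w(p,q["at"],120))
E
```

```text
t 17.575 pos [413.  264.2 379.4] x [ 0.413 -0.911 -0.002] y [-0.911 -0.413 -0.004] z [ 0.003  0.003 -1.   ] j [ 0.9   0.18 -0.35  0.   -1.04 -0.48] w 49.816295334126046 F [-0.2 -0.3 -0.1]
fob mean [565.5  31.2] rect 565.3 30.4 26 85 dir deg 89.9 rivet(at z) [567.6  61.5] n 359
fob mean [512.2 421.6] rect 512.9 422.4 54 57 dir deg 65.3 rivet(at z) [518.4 432.1] n 342
fob mean [500.6  30.2] rect 500.8 30.6 26 85 dir deg 90.9 rivet(at z) [500.2  60.6] n 366
0.59 [497.84411773  61.12836198  26.        ]
top 0.89 [600.81589621 298.14404917 120.        ]
side 0.8 [595.2967489  291.24995446 120.        ]
```

View pics/pl2.png

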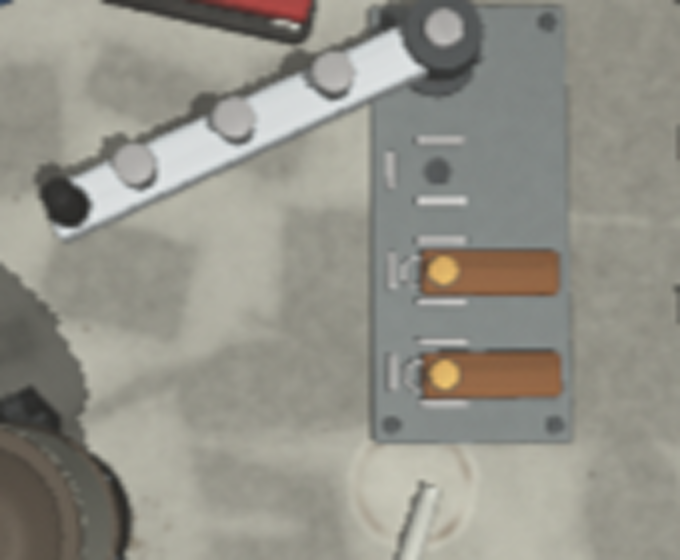

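Both fobs are well seated: rivets at crop (443,270) and (444,375), with the hole line near column 438. Now the bar goes back.

```bash
python3 - <<'E'
from h import *
q=[708.7,64.5];a=1.13
K=lambda t:(q[0]-255*np.cos(t),q[1]+255*np.sin(t))
k=K(a)
plan([(*k,379,a)]*5+[(*k,330,a),(*k,290,a),(*k,279,a)]+[(*k,279,a)]+[(*K(t),279,t) for t in np.linspace(a,-.035,16)[1:]],.05)
E
```

```text
t 17.875 pos [413.1 260.9 377.3] x [ 0.406 -0.914  0.   ] y [-0.914 -0.406  0.001] z [-0.001 -0.001 -1.   ] j [ 0.9   0.18 -0.36 -0.   -1.04 -0.48] w 50.126238988540585 F [-0.3 -0.4 -0.5]
slide [[0.0446, -0.1846, -0.0017], [0.0446, -0.1846, -0.0017], [0.0446, -0.1846, -0.0017], [0.0446, -0.1846, -0.0017], [0.0446, -0.1846, -0.0017], [0.0446, -0.1846, 0.0473], [0.0446, -0.1846, 0.0873], [0.0446, -0.1846, 0.0983]] roll [-1.3, -1.3, -1.3, -1.3, -1.3, -1.3, -1.3, -1.3] claw [0.05, 0.05, 0.05, 0.05, 0.05, 0.05, 0.05, 0.05]
slide [[0.0, 0.0, 0.0], [0.0008, 0.0198, 0.0], [0.0031, 0.0395, 0.0], [0.0069, 0.0589, 0.0], [0.0122, 0.078, 0.0], [0.019, 0.0966, 0.0], [0.0272, 0.1146, 0.0], [0.0368, 0.1319, 0.0]] roll [0.0, -4.4, -8.9, -13.3, -17.8, -22.2, -26.7, -31.1] claw [0.05, 0.05, 0.05, 0.05, 0.05, 0.05, 0.05, 0.05]
slide [[0.0008, 0.0198, 0.0], [0.0031, 0.0395, 0.0], [0.0069, 0.0589, 0.0], [0.0122, 0.078, 0.0], [0.019, 0.0966, 0.0], [0.0272, 0.1146, 0.0], [0.0368, 0.1319, 0.0], [0.0477, 0.1484, 0.0]] roll [-4.4, -8.9, -13.3, -17.8, -22.2, -26.7, -31.1, -35.6] claw [0.05, 0.05, 0.05, 0.05, 0.05, 0.05, 0.05, 0.05]
```

{"api": "carry_out", "payload": {"slide": [[0.045, -0.185, 0], [0.045, -0.185, 0], [0.045, -0.185, 0], [0.045, -0.185, 0], [0.045, -0.185, 0], [0.045, -0.185, 0.05], [0.045, -0.185, 0.09], [0.045, -0.185, 0.099]], "roll": [-1, -1, -1, -1, -1, -1, -1, -1], "claw": [0.05, 0.05, 0.05, 0.05, 0.05, 0.05, 0.05, 0.05]}}

```text
clock: 18.88
position: [598.4, 295.0, 276.9]
ee_rot: [0.844, -0.537, -0.001, 0.002]
contact_force: [-0.2, -0.3, 1.1]
gripper_width: 50.3
grasp_force: 0.0
```

{"api": "carry_out", "payload": {"slide": [[0, 0, 0], [0.001, 0.02, 0], [0.003, 0.04, 0], [0.007, 0.059, 0], [0.012, 0.078, 0], [0.019, 0.097, 0], [0.027, 0.115, 0], [0.037, 0.132, 0]], "roll": [0, -4.5, -9, -13.5, -18, -22, -26.5, -31], "claw": [0.05, 0.05, 0.05, 0.05, 0.05, 0.05, 0.05, 0.05]}}

```text
clock: 19.88
position: [496.6, 206.8, 281.9]
ee_rot: [0.957, -0.29, 0.002, -0.003]
contact_force: [0.4, 1.1, 0.2]
gripper_width: 50.0
grasp_force: 0.6
```

{"api": "carry_out", "payload": {"slide": [[0.001, 0.02, 0], [0.003, 0.04, 0], [0.007, 0.059, 0], [0.012, 0.078, 0], [0.019, 0.097, 0], [0.027, 0.115, 0], [0.037, 0.132, 0], [0.047, 0.148, 0]], "roll": [-4.5, -9, -13.5, -18, -22, -26.5, -31, -35.5], "claw": [0.05, 0.05, 0.05, 0.05, 0.05, 0.05, 0.05, 0.05]}}

```text
clock: 20.88
position: [453.5, 57.4, 281.6]
ee_rot: [1.0, 0.015, 0.004, -0.001]
contact_force: [1.2, 0.7, 0.2]
gripper_width: 50.3
grasp_force: 0.5
```

{"api": "carry_out", "payload": {"slide": [[0, 0, 0], [0, 0.003, 0], [0, 0.003, 0]], "roll": [0, 0, 0], "claw": [0.05, 0.05, 0.05]}}

```text
clock: 21.25
position: [452.9, 54.7, 279.2]
ee_rot: [1.0, 0.013, 0.001, -0.0]
contact_force: [-1.2, 0.4, 0.4]
gripper_width: 49.7
grasp_force: 0.0
```

```bash
python3 -c "
from h import *
pose()"
```

```text
t 21.25 pos [452.9  54.7 279.2] x [1.    0.027 0.001] y [ 0.027 -1.    -0.   ] z [ 0.001  0.    -1.   ] j [ 0.48  0.24 -0.57  0.   -0.76  1.12] w 49.730104179688404 F [-1.2  0.4  0.4]
```

{"api": "carry_out", "payload": {"slide": [[0, 0.002, 0], [0, 0.004, 0], [0, 0.004, 0]], "roll": [0, 0, 0], "claw": [0.05, 0.05, 0.05]}}

```text
clock: 21.62
position: [453.0, 50.4, 278.7]
ee_rot: [1.0, 0.013, 0.0, 0.0]
contact_force: [0.3, 1.6, 1.2]
gripper_width: 49.9
grasp_force: 0.2
```

{"api": "carry_out", "payload": {"slide": [[0, 0.002, 0], [0, 0.002, 0]], "roll": [0, 0], "claw": [0.05, 0.05]}}

```text
clock: 21.88
position: [452.9, 48.6, 278.7]
ee_rot: [1.0, 0.013, 0.0, -0.0]
contact_force: [-0.3, 3.1, -0.8]
gripper_width: 50.1
grasp_force: 2.0
```

{"api": "carry_out", "payload": {"slide": [[0, 0.002, 0], [0, 0.002, 0]], "roll": [0, 0], "claw": [0.05, 0.05]}}

```text
clock: 22.12
position: [452.9, 47.9, 278.6]
ee_rot: [1.0, 0.013, 0.001, -0.002]
contact_force: [-3.9, 12.5, 0.5]
gripper_width: 49.7
grasp_force: 6.6
```

{"api": "carry_out", "payload": {"slide": [[0, -0.014, 0], [0, -0.014, -0.05], [0, -0.014, -0.11], [0, -0.014, -0.16], [0, -0.014, -0.16]], "roll": [0, 0, 0, 0, 0], "claw": [0.05, 0.05, 0.05, 0.05, 0.05]}}

```text
clock: 22.75
position: [453.1, 60.4, 443.0]
ee_rot: [1.0, 0.014, 0.005, -0.001]
contact_force: [-0.9, 0.2, -1.0]
gripper_width: 50.0
grasp_force: 0.0
```

```bash
cat >> h.py <<'E'
def mallet(p):
    hsv=cv2.cvtColor(p["img"],cv2.COLOR_RGB2HSV);K=np.array(p["mtx"]);T=np.linalg.inv(p["world_from_camera"])
    # handle: tan wood; back-project at its top height
    m=cv2.inRange(hsv,(8,50,120),(24,160,255))
    n,l,st,c=cv2.connectedComponentsWithStats(m)
    for i in range(1,n):
        if st[i,4]<80: continue
        ys,xs=np.where(l==i);P=np.array([w(p,(x,y),61)[:2] for x,y in zip(xs,ys)])
        (cx,cy),s,g=cv2.minAreaRect(P.astype(np.float32));d=np.linalg.eigh(np.cov(P.T))[1][:,1]
        if d[1]>0:d=-d
        e=P@d
        if P[:,1].max()<-80: print("tan",P.mean(0).round(1),np.round(s,0),"deg",np.degrees(np.arctan2(d[1],d[0])).round(1),"tip",(P.mean(0)+d*(e.max()-e.mean())).round(1),st[i,4])
    m=cv2.inRange(hsv,(0,0,0),(180,255,45))
    n,l,st,c=cv2.connectedComponentsWithStats(m)
    for i in range(1,n):
        if st[i,4]>60: 
            q=w(p,c[i],85)
            if 560<q[0]<740 and -240<q[1]<-60: print("dark",q.round(1),st[i])
E
python3 - <<'E'
from h import *
pose()
for n in("top","side"):
    p=get_image(n);print(n);mallet(p)
    for t,z in[("mallet",5),("mallet_pad",0)]:
        for q in place_of(p,t)[:2]: print(t,round(q["conf"],2),w(p,q["at"],z).round(1))
    globals()[n]=cv2.resize(p["img"][:,:,::-1][100:280,310:480] if n=="top" else p["img"][:,:,::-1][90:270,290:460],None,fx=2.3,fy=2.3,interpolation=cv2.INTER_CUBIC)
cv2.imwrite("pics/mal.png",np.hstack([top,side]))
E
```

```text
t 22.75 pos [453.1  60.4 443. ] x [1.    0.027 0.009] y [ 0.027 -1.    -0.002] z [ 0.009  0.003 -1.   ] j [ 0.49  0.06 -0.32  0.   -1.18  1.11] w 49.98778570860309 F [-0.9  0.2 -1. ]
top
tan [1014.5 -189.7] [34. 36.] deg -12.0 tip [1032.3 -193.5] 161
tan [ 763.2 -140.2] [87. 88.] deg -149.5 tip [ 723.6 -163.5] 306
tan [ 642.8 -205. ] [172.  40.] deg -107.8 tip [ 621.7 -270.7] 458
tan [ 616.  -126.5] [83. 37.] deg -97.8 tip [ 610.5 -166.2] 241
dark [ 642.5 -129.8   85. ] [407 166  23  20 297]
mallet 0.94 [ 646.9 -134.2    5. ]
mallet_pad 0.87 [ 653.7 -146.     0. ]
side
tan [1383.9 -165.1] [66. 85.] deg -56.2 tip [1406.2 -198.4] 185
tan [ 749.9 -192.3] [297. 109.] deg -100.4 tip [ 715.9 -377.7] 297
tan [ 633.9 -220.5] [106.  22.] deg -96.3 tip [ 628.1 -272.8] 220
dark [ 633.6 -108.9   85. ] [351 122  19  30 413]
mallet 0.74 [ 642.8 -133.5    5. ]
mallet 0.37 [503.9  51.2   5. ]
mallet_pad 0.79 [ 656.4 -134.    -0. ]
mallet_pad 0.43 [576.4  49.3   0. ]
```

View pics/mal.png

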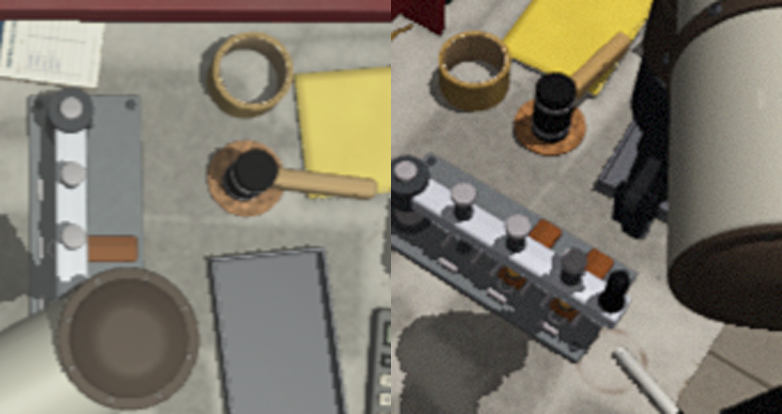

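The side view shows the bar over both fobs with the punches above their rivets. The mallet is at (555,100) in that crop, with its handle running up to (625,40), about -96° in the world.

```bash
python3 - <<'E'
from h import *
t=np.radians(96);x,y=638,-184
plan([(x,y,330,t)]*8+[(x,y,330,t)]*3+[(x,y,270,t),(x,y,215,t),(x,y,202,t),(x,y,202,t)],.06)
E
```

```text
t 23.05 pos [452.5  60.3 437.2] x [ 1.     0.027 -0.003] y [ 0.027 -1.     0.002] z [-0.003 -0.002 -1.   ] j [ 0.49  0.07 -0.33  0.   -1.18  1.11] w 50.22875708268732 F [0.7 1.2 0.5]
slide [[0.1789, 0.2492, 0.1072], [0.1789, 0.2492, 0.1072], [0.1789, 0.2492, 0.1072], [0.1789, 0.2492, 0.1072], [0.1789, 0.2492, 0.1072], [0.1789, 0.2492, 0.1072], [0.1789, 0.2492, 0.1072], [0.1789, 0.2492, 0.1072]] roll [97.5, 97.5, 97.5, 97.5, 97.5, 97.5, 97.5, 97.5] claw [0.06, 0.06, 0.06, 0.06, 0.06, 0.06, 0.06, 0.06]
slide [[0.0, 0.0, 0.0], [0.0, 0.0, 0.0], [0.0, 0.0, 0.0], [0.0, 0.0, 0.06], [0.0, 0.0, 0.115], [0.0, 0.0, 0.128], [0.0, 0.0, 0.128]] roll [0.0, 0.0, 0.0, 0.0, 0.0, 0.0, 0.0] claw [0.06, 0.06, 0.06, 0.06, 0.06, 0.06, 0.06]
```

{"api": "carry_out", "payload": {"slide": [[0.179, 0.249, 0.1], [0.179, 0.249, 0.1], [0.179, 0.249, 0.1], [0.179, 0.249, 0.1], [0.179, 0.249, 0.1], [0.179, 0.249, 0.1], [0.179, 0.249, 0.1], [0.179, 0.249, 0.1]], "roll": [97, 97, 97, 97, 97, 97, 97, 97], "claw": [0.06, 0.06, 0.06, 0.06, 0.06, 0.06, 0.06, 0.06]}}

```text
clock: 24.05
position: [638.3, -184.3, 336.4]
ee_rot: [0.738, -0.674, -0.001, 0.001]
contact_force: [-0.4, 0.3, 0.4]
gripper_width: 60.1
grasp_force: 0.0
```

{"api": "carry_out", "payload": {"slide": [[0, 0, 0]], "roll": [0], "claw": [0.06]}}

```text
clock: 24.18
position: [638.2, -183.9, 337.1]
ee_rot: [0.741, -0.671, -0.001, 0.001]
contact_force: [0.5, -0.3, 1.0]
gripper_width: 59.9
grasp_force: 0.0
```

```bash
python3 - <<'E'
from h import *
t=np.radians(96);x,y=638,-184
plan([(x,y,330,t)]*2+[(x,y,280,t),(x,y,225,t),(x,y,202,t)],.06)
E
```

```text
t 24.175 pos [ 638.2 -183.9  337.1] x [ 0.099 -0.995 -0.   ] y [-0.995 -0.099  0.003] z [-0.003  0.    -1.   ] j [-0.04  0.5   0.02  0.   -1.09  0.14] w 59.91573959351446 F [ 0.5 -0.3  1. ]
slide [[0.0001, 0.0002, 0.0071], [0.0001, 0.0002, 0.0071], [0.0001, 0.0002, 0.0571], [0.0001, 0.0002, 0.1121], [0.0001, 0.0002, 0.1351]] roll [11.7, 11.7, 11.7, 11.7, 11.7] claw [0.06, 0.06, 0.06, 0.06, 0.06]
```

{"api": "carry_out", "payload": {"slide": [[0, 0, 0], [0, 0, 0.03], [0, 0, 0.08], [0, 0, 0.12], [0, 0, 0.135], [0, 0, 0.135]], "roll": [10, 11.5, 11.5, 11.5, 11.5, 11.5], "claw": [0.06, 0.06, 0.06, 0.06, 0.06, 0.06]}}

```text
clock: 24.92
position: [638.3, -183.7, 202.9]
ee_rot: [-0.67, 0.742, 0.001, -0.001]
contact_force: [0.0, -0.1, 0.0]
gripper_width: 59.9
grasp_force: 0.0
```

{"api": "carry_out", "payload": {"slide": [[0, 0, 0], [0, 0, 0], [0, 0, 0], [0, 0, 0], [0, 0, 0], [0, 0, 0]], "roll": [0, 0, 0, 0, 0, 0], "claw": [0.0, 0.0, 0.0, 0.0, 0.0, 0.0]}}

```text
clock: 25.68
position: [639.3, -184.0, 205.7]
ee_rot: [-0.67, 0.742, -0.002, 0.001]
contact_force: [1.7, -2.1, 6.2]
gripper_width: 21.0
grasp_force: 59.8
```

```bash
python3 -c "
from h import *
pose()"
```

```text
t 25.675 pos [ 639.3 -184.   205.7] x [-0.102 -0.995  0.001] y [-0.995  0.102 -0.005] z [ 0.005 -0.001 -1.   ] j [-0.04  0.63 -0.11  0.   -0.82 -0.07] w 20.95275412865183 F [ 1.7 -2.1  6.2]
```

{"api": "carry_out", "payload": {"slide": [[0, 0, -0.02], [0, 0, -0.06], [0, 0, -0.12], [0, 0, -0.17], [0, 0, -0.17]], "roll": [0, 0, 0, 0, 0], "claw": [0, 0, 0, 0, 0]}}

```text
clock: 26.3
position: [638.2, -183.8, 377.8]
ee_rot: [-0.67, 0.743, -0.002, 0.002]
contact_force: [0.1, -0.3, -4.2]
gripper_width: 20.9
grasp_force: 59.2
```

```bash
python3 - <<'E'
from h import *
plan([(568,20,375,np.pi/2)]*5+[(568,20,345,np.pi/2)]*3,0)
E
```

```text
t 26.3 pos [ 638.2 -183.8  377.8] x [-0.103 -0.995 -0.   ] y [-0.995  0.103 -0.007] z [ 0.007 -0.001 -1.   ] j [-0.04  0.47  0.07  0.   -1.17 -0.07] w 20.93830696516379 F [ 0.1 -0.3 -4.2]
slide [[-0.1955, 0.0908, 0.0028], [-0.1955, 0.0908, 0.0028], [-0.1955, 0.0908, 0.0028], [-0.1955, 0.0908, 0.0028], [-0.1955, 0.0908, 0.0028], [-0.1955, 0.0908, 0.0328], [-0.1955, 0.0908, 0.0328], [-0.1955, 0.0908, 0.0328]] roll [-5.9, -5.9, -5.9, -5.9, -5.9, -5.9, -5.9, -5.9] claw [0, 0, 0, 0, 0, 0, 0, 0]
```

{"api": "carry_out", "payload": {"slide": [[-0.195, 0.091, 0], [-0.195, 0.091, 0], [-0.195, 0.091, 0], [-0.195, 0.091, 0], [-0.195, 0.091, 0], [-0.195, 0.091, 0.02], [-0.195, 0.091, 0.033], [-0.195, 0.091, 0.033]], "roll": [-6, -6, -6, -6, -6, -6, -6, -6], "claw": [0, 0, 0, 0, 0, 0, 0, 0]}}

```text
clock: 27.3
position: [567.3, 18.8, 338.3]
ee_rot: [0.707, -0.707, -0.001, 0.002]
contact_force: [-0.9, 0.1, -3.4]
gripper_width: 21.1
grasp_force: 59.1
```

```bash
python3 - <<'E'
from h import *
pose()
for n in("top","side"):
    p=get_image(n)
    for t,z in[("bar_knob",120),("bar_hinge",78),("mallet",146),("punch_2",128)]:
        for q in place_of(p,t)[:3]: print(n,t,round(q["conf"],2),np.round(q["at"]),w(p,q["at"],z).round(1))
    globals()[n]=cv2.resize(p["img"][:,:,::-1][110:260,270:440] if n=="top" else p["img"][:,:,::-1][120:270,270:440],None,fx=2.35,fy=2.35,interpolation=cv2.INTER_CUBIC)
cv2.imwrite("pics/st.png",np.hstack([top,side]))
E
```

```text
t 27.3 pos [567.3  18.8 338.3] x [ 0.    -1.     0.001] y [-1.    -0.     0.005] z [-0.005 -0.001 -1.   ] j [ 0.32  0.35 -0.23 -0.   -1.   -0.32] w 21.098179582315446 F [-0.9  0.1 -3.4]
top bar_knob 0.95 [340. 252.] [449.9  68.1 120. ]
top bar_hinge 0.69 [340. 150.] [707.2  63.9  78. ]
top bar_hinge 0.65 [338. 208.] [558.4  70.8  78. ]
top punch_2 0.6 [341. 230.] [503.5  65.9 128. ]
side bar_knob 0.6 [390. 212.] [452.7  55.7 120. ]
side bar_hinge 0.73 [297. 170.] [707.1  65.6  78. ]
side mallet 0.43 [341. 188.] [568.   78.9 146. ]
side punch_2 0.71 [371. 201.] [500.7  59.2 128. ]
side punch_2 0.61 [325. 126.] [706.  -54.5 128. ]
side punch_2 0.44 [344. 187.] [569.1  63.6 128. ]
```

View pics/st.png

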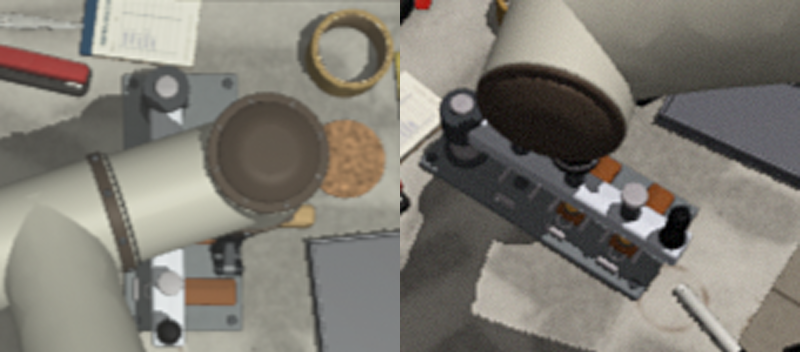

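The bar is square over the pockets. The mallet head hangs over the middle punch, at side crop (575,165). Now pressing it down.

{"api": "carry_out", "payload": {"slide": [[0, 0, 0.008], [0, 0, 0.016], [0, 0, 0.016]], "roll": [0, 0, 0], "claw": [0, 0, 0]}}

```text
clock: 28.18
position: [567.8, 19.6, 324.2]
ee_rot: [0.708, -0.706, -0.0, 0.0]
contact_force: [-0.3, 0.2, -0.8]
gripper_width: 21.0
grasp_force: 59.6
```

{"api": "carry_out", "payload": {"slide": [[0, 0, 0.006], [0, 0, 0.006]], "roll": [0, 0], "claw": [0, 0]}}

```text
clock: 28.42
position: [567.9, 19.6, 318.6]
ee_rot: [0.708, -0.707, 0.0, -0.0]
contact_force: [0.2, -0.9, 0.6]
gripper_width: 21.0
grasp_force: 59.7
```

{"api": "carry_out", "payload": {"slide": [[0, 0, 0.004], [0, 0, 0.004]], "roll": [0, 0], "claw": [0, 0]}}

```text
clock: 28.68
position: [567.9, 19.5, 315.4]
ee_rot: [0.708, -0.706, 0.0, -0.0]
contact_force: [-1.4, -1.1, 3.9]
gripper_width: 21.4
grasp_force: 60.0
```

{"api": "carry_out", "payload": {"slide": [[0, 0, 0.002], [0, 0, 0.004], [0, 0, 0.004]], "roll": [0, 0, 0], "claw": [0, 0, 0]}}

```text
clock: 29.05
position: [567.9, 19.4, 312.0]
ee_rot: [0.708, -0.706, 0.001, -0.0]
contact_force: [-1.9, -0.3, 6.9]
gripper_width: 21.6
grasp_force: 60.3
```

{"api": "carry_out", "payload": {"slide": [[0, 0, 0.002], [0, 0, 0.003], [0, 0, 0.003]], "roll": [0, 0, 0], "claw": [0, 0, 0]}}

```text
clock: 29.42
position: [568.0, 19.4, 310.3]
ee_rot: [0.708, -0.706, 0.001, -0.001]
contact_force: [-4.1, -1.5, 11.1]
gripper_width: 21.2
grasp_force: 60.1
```

{"api": "carry_out", "payload": {"slide": [[0, 0, 0.002], [0, 0, 0.002]], "roll": [0, 0], "claw": [0, 0]}}

```text
clock: 29.68
position: [568.3, 19.2, 309.8]
ee_rot: [0.708, -0.706, 0.002, -0.001]
contact_force: [-5.2, -3.1, 18.3]
gripper_width: 21.0
grasp_force: 60.9
```

{"api": "carry_out", "payload": {"slide": [[0, 0, 0.002], [0, 0, 0.002]], "roll": [0, 0], "claw": [0, 0]}}

```text
clock: 29.92
position: [568.4, 18.7, 309.0]
ee_rot: [0.708, -0.706, 0.002, -0.001]
contact_force: [-6.2, -4.6, 23.0]
gripper_width: 21.1
grasp_force: 62.0
```

{"api": "carry_out", "payload": {"slide": [[0, 0, -0.015], [0, 0, -0.03], [0, 0, -0.03], [0, 0, -0.015], [0, 0, -0.008], [0, 0, -0.007], [0, 0, -0.007]], "roll": [0, 0, 0, 0, 0, 0, 0], "claw": [0, 0, 0, 0, 0, 0, 0]}}

```text
clock: 30.8
position: [567.9, 19.7, 310.6]
ee_rot: [0.708, -0.706, -0.0, 0.0]
contact_force: [0.8, 1.4, 1.7]
gripper_width: 21.3
grasp_force: 59.5
```

{"api": "carry_out", "payload": {"slide": [[0, 0, 0.002], [0, 0, 0.002]], "roll": [0, 0], "claw": [0, 0]}}

```text
clock: 31.05
position: [567.8, 19.6, 309.5]
ee_rot: [0.708, -0.706, 0.0, -0.0]
contact_force: [-0.6, 0.8, 4.6]
gripper_width: 21.3
grasp_force: 60.0
```

{"api": "carry_out", "payload": {"slide": [[0, 0, 0.002], [0, 0, 0.002]], "roll": [0, 0], "claw": [0, 0]}}

```text
clock: 31.3
position: [567.7, 19.5, 309.3]
ee_rot: [0.708, -0.706, 0.001, -0.0]
contact_force: [-3.5, 0.1, 13.1]
gripper_width: 20.9
grasp_force: 61.2
```

{"api": "carry_out", "payload": {"slide": [[0, 0, -0.02], [0, 0, -0.045], [0, 0.04, -0.05], [0, 0.066, -0.05], [0, 0.066, -0.05], [0, 0.066, -0.03], [0, 0.066, -0.016], [0, 0.066, -0.012]], "roll": [0, 0, 0, 0, 0, 0, 0, 0], "claw": [0, 0, 0, 0, 0, 0, 0, 0]}}

```text
clock: 32.3
position: [501.7, 19.3, 317.5]
ee_rot: [0.708, -0.707, -0.001, 0.002]
contact_force: [-2.6, 0.4, -0.2]
gripper_width: 21.3
grasp_force: 60.0
```

{"api": "carry_out", "payload": {"slide": [[0, 0, 0.004], [0, 0, 0.007], [0, 0, 0.007]], "roll": [0, 0, 0], "claw": [0, 0, 0]}}

```text
clock: 32.67
position: [501.4, 19.2, 312.6]
ee_rot: [0.708, -0.706, -0.0, 0.001]
contact_force: [-4.8, -0.4, 3.4]
gripper_width: 21.3
grasp_force: 60.7
```

{"api": "carry_out", "payload": {"slide": [[0, 0, 0.002], [0, 0, 0.004], [0, 0, 0.004]], "roll": [0, 0, 0], "claw": [0, 0, 0]}}

```text
clock: 33.05
position: [501.4, 19.1, 309.4]
ee_rot: [0.708, -0.706, 0.0, 0.001]
contact_force: [-7.5, -1.2, 9.9]
gripper_width: 21.4
grasp_force: 61.4
```

{"api": "carry_out", "payload": {"slide": [[0, 0, 0.002], [0, 0, 0.003], [0, 0, 0.003]], "roll": [0, 0, 0], "claw": [0, 0, 0]}}

```text
clock: 33.42
position: [501.4, 19.0, 308.9]
ee_rot: [0.708, -0.706, 0.001, 0.0]
contact_force: [-11.5, -1.7, 24.1]
gripper_width: 21.3
grasp_force: 63.5
```

{"api": "carry_out", "payload": {"slide": [[0, 0, -0.015], [0, 0, -0.03], [0, 0, -0.015], [0, 0, -0.004], [0, 0, 0.001], [0, 0, 0.001], [0, 0, 0.001]], "roll": [0, 0, 0, 0, 0, 0, 0], "claw": [0, 0, 0, 0, 0, 0, 0]}}

```text
clock: 34.3
position: [502.9, 18.6, 306.8]
ee_rot: [0.709, -0.706, 0.002, -0.0]
contact_force: [-2.5, -5.9, 21.3]
gripper_width: 21.0
grasp_force: 64.1
```

{"api": "carry_out", "payload": {"slide": [[0, 0, -0.03], [0, 0, -0.06], [0, 0, -0.07], [0.04, -0.03, -0.075], [0.1, -0.07, -0.08], [0.15, -0.1, -0.08], [0.2, -0.138, -0.08], [0.2, -0.138, -0.08]], "roll": [0, 0, 0, 0, 0, 3, 6, 6], "claw": [0, 0, 0, 0, 0, 0, 0, 0]}}

```text
clock: 35.3
position: [641.5, -183.6, 378.4]
ee_rot: [-0.668, 0.744, 0.002, -0.002]
contact_force: [-0.6, 0.9, -4.1]
gripper_width: 21.2
grasp_force: 60.7
```

```bash
python3 - <<'E'
from h import *
pose()
s=get_image("side");t=get_image("top")
for n,p in(("s",s),("t",t)):
    for q in place_of(p,"mallet_pad")[:2]: print(n,round(q["conf"],2),w(p,q["at"],0).round(1))
    h=cv2.cvtColor(p["img"],cv2.COLOR_RGB2HSV);m=cv2.inRange(h,(5,90,110),(16,200,255));k,l,st,c=cv2.connectedComponentsWithStats(m)
    for i in range(1,k):
        if st[i,4]>150:
            P=w(p,(st[i,0]+st[i,2]/2-.5,st[i,1]+st[i,3]/2-.5),5)
            if -220<P[1]<-70: print("cork bbox",P.round(1),st[i])
a=cv2.resize(s["img"][:,:,::-1][170:250,310:410],None,fx=4,fy=4,interpolation=cv2.INTER_CUBIC)
b=cv2.resize(s["img"][:,:,::-1][50:210,290:490],None,fx=2,fy=2,interpolation=cv2.INTER_CUBIC)
cv2.imwrite("pics/riv.png",np.hstack([a,b]))
plan([(644,-188,300,np.radians(96))],0)
E
```

```text
t 35.3 pos [ 641.5 -183.6  378.4] x [-0.108 -0.994 -0.   ] y [-0.994  0.108  0.006] z [-0.006  0.001 -1.   ] j [-0.04  0.48  0.09 -0.   -1.19 -0.07] w 21.20557287631847 F [-0.6  0.9 -4.1]
s 0.97 [ 657.6 -145.7    0. ]
cork bbox [ 645.1 -143.     5. ] [347 132  28  25 401]
t 35.5 pos [ 639.6 -179.6  381.8] x [-0.102 -0.995 -0.   ] y [-0.995  0.102  0.004] z [-0.004  0.001 -1.   ] j [-0.03  0.47  0.08 -0.   -1.19 -0.07] w 21.166559557029718 F [ 0.2  0.6 -4.6]
slide [[0.0079, -0.0052, 0.0818]] roll [0.1] claw [0]
```

View pics/riv.png

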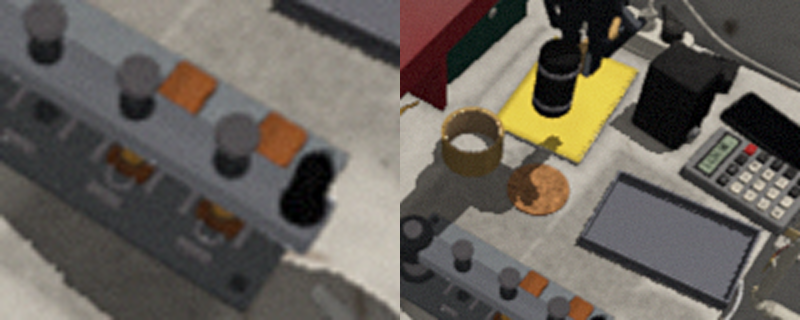

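Both punches are back up and the mallet is upright in the grip. The pad shows at side crop (538,188), about (650,-141) in the world. Setting the mallet down.

{"api": "carry_out", "payload": {"slide": [[0.009, -0.005, 0], [0.009, -0.005, 0.05], [0.009, -0.005, 0.1], [0.009, -0.005, 0.15], [0.009, -0.005, 0.165], [0.009, -0.005, 0.172], [0.009, -0.005, 0.172]], "roll": [0, 0, 0, 0, 0, 0, 0], "claw": [0, 0, 0, 0, 0, 0, 0]}}

```text
clock: 36.38
position: [644.9, -189.7, 213.5]
ee_rot: [-0.67, 0.742, -0.001, 0.001]
contact_force: [0.3, -0.0, -3.2]
gripper_width: 21.1
grasp_force: 60.6
```

{"api": "carry_out", "payload": {"slide": [[0, 0, 0.003], [0, 0, 0.003]], "roll": [0, 0], "claw": [0, 0]}}

```text
clock: 36.62
position: [644.3, -189.8, 209.8]
ee_rot: [-0.67, 0.743, -0.001, 0.001]
contact_force: [0.8, -0.4, -3.1]
gripper_width: 20.8
grasp_force: 60.6
```

{"api": "carry_out", "payload": {"slide": [[0, 0, 0.003], [0, 0, 0.003]], "roll": [0, 0], "claw": [0, 0]}}

```text
clock: 36.88
position: [644.0, -189.8, 205.5]
ee_rot: [-0.67, 0.743, 0.0, -0.0]
contact_force: [-0.3, 1.0, -3.4]
gripper_width: 21.3
grasp_force: 60.6
```

{"api": "carry_out", "payload": {"slide": [[0, 0, 0.002], [0, 0, 0.002]], "roll": [0, 0], "claw": [0, 0]}}

```text
clock: 37.12
position: [644.0, -189.8, 203.4]
ee_rot: [-0.67, 0.743, 0.0, -0.0]
contact_force: [-0.3, 0.1, -3.4]
gripper_width: 21.2
grasp_force: 60.6
```

{"api": "carry_out", "payload": {"slide": [[0, 0, 0.002], [0, 0, 0.002]], "roll": [0, 0], "claw": [0, 0]}}

```text
clock: 37.38
position: [644.2, -189.9, 202.8]
ee_rot: [-0.67, 0.742, -0.0, 0.0]
contact_force: [-3.5, 0.8, 2.7]
gripper_width: 21.3
grasp_force: 61.7
```

{"api": "carry_out", "payload": {"slide": [[0, 0, 0.001], [0, 0, 0.001]], "roll": [0, 0], "claw": [0, 0]}}

```text
clock: 37.62
position: [644.2, -189.9, 202.7]
ee_rot: [-0.67, 0.742, -0.0, 0.0]
contact_force: [-4.3, 1.4, 7.5]
gripper_width: 21.1
grasp_force: 62.4
```

{"api": "carry_out", "payload": {"slide": [[0, 0, -0.001], [0, 0, -0.001], [0, 0, -0.001], [0, 0, -0.001], [0, 0, -0.05], [0, 0, -0.1], [0, 0, -0.16], [0, 0, -0.2]], "roll": [0, 0, 0, 0, 0, 0, 0, 0], "claw": [0.05, 0.05, 0.05, 0.05, 0.05, 0.05, 0.05, 0.05]}}

```text
clock: 38.62
position: [644.1, -189.9, 404.3]
ee_rot: [-0.67, 0.743, -0.002, 0.001]
contact_force: [0.6, -0.2, -0.2]
gripper_width: 50.1
grasp_force: 0.0
```

```bash
python3 - <<'E'
from h import *
for n in("side","top"):
    p=get_image(n)
    for t,z in[("mallet",5),("mallet_pad",0)]:
        for q in place_of(p,t)[:1]: print(n,t,round(q["conf"],2),w(p,q["at"],z).round(1))
    mallet(p)
plan([(454,64.5,400,0)],.05)
E
```

```text
side mallet 0.88 [ 650.9 -131.6    5. ]
side mallet_pad 0.9 [ 646.5 -139.7    0. ]
tan [1381.6 -165.7] [63. 75.] deg -60.2 tip [1399.4 -196.8] 159
tan [ 769.  -156.2] [105.  78.] deg -138.3 tip [ 726.3 -194.2] 136
tan [ 635.3 -223.6] [108.  36.] deg -97.0 tip [ 629.1 -274.3] 242
dark [ 635.5 -112.2   85. ] [351 121  19  30 406]
tan [1014.5 -189.7] [34. 36.] deg -12.0 tip [1032.3 -193.5] 161
tan [ 639.2 -219.3] [37. 21.] deg -109.5 tip [ 632.2 -239.1] 109
t 38.925 pos [ 643.8 -189.7  399. ] x [-0.103 -0.995 -0.   ] y [-0.995  0.103  0.003] z [-0.003  0.001 -1.   ] j [-0.05  0.47  0.13 -0.   -1.23 -0.06] w 49.887209236809355 F [ 0.5 -0.5 -0.4]
slide [[-0.2332, 0.215, -0.001]] roll [-95.9] claw [0.05]
```

{"api": "carry_out", "payload": {"slide": [[-0.233, 0.215, 0], [-0.233, 0.215, 0], [-0.233, 0.215, 0], [-0.233, 0.215, 0], [-0.233, 0.215, 0], [-0.233, 0.215, 0], [-0.233, 0.215, 0], [-0.233, 0.215, 0]], "roll": [-10.6, -21.2, -31.8, -42.4, -53, -63.6, -74.2, -84.8], "claw": [0.05, 0.05, 0.05, 0.05, 0.05, 0.05, 0.05, 0.05]}}

```text
clock: 39.92
position: [453.8, 64.4, 399.3]
ee_rot: [0.996, -0.093, -0.001, 0.001]
contact_force: [-0.1, -0.1, -0.5]
gripper_width: 49.9
grasp_force: 0.0
```

{"api": "carry_out", "payload": {"slide": [[0, 0, 0], [0, 0, 0]], "roll": [-6, -11], "claw": [0.05, 0.05]}}

```text
clock: 40.17
position: [454.0, 64.1, 399.2]
ee_rot: [1.0, 0.001, -0.002, 0.001]
contact_force: [-0.3, 0.1, 0.4]
gripper_width: 50.3
grasp_force: 0.0
```

```bash
python3 - <<'E'
from h import *
q=[708.7,64.5];a=0
K=lambda t:(q[0]-255*np.cos(t),q[1]+255*np.sin(t))
k=K(a)
plan([(*k,350,a),(*k,300,a),(*k,279,a),(*k,279,a)]+[(*K(t),279,t) for t in np.linspace(0,1.21,21)[1:]],.05)
E
```

```text
t 40.175 pos [454.   64.1 399.2] x [ 1.     0.001 -0.003] y [ 0.001 -1.     0.001] z [-0.003 -0.001 -1.   ] j [ 0.5   0.1  -0.39 -0.   -1.08  1.08] w 50.260754226321176 F [-0.3  0.1  0.4]
slide [[-0.0003, -0.0004, 0.0492], [-0.0003, -0.0004, 0.0992], [-0.0003, -0.0004, 0.1202], [-0.0003, -0.0004, 0.1202], [0.0001, -0.0158, 0.1202], [0.0016, -0.0312, 0.1202], [0.0039, -0.0464, 0.1202], [0.0072, -0.0615, 0.1202]] roll [0.1, 0.1, 0.1, 0.1, 3.5, 7.0, 10.5, 13.9] claw [0.05, 0.05, 0.05, 0.05, 0.05, 0.05, 0.05, 0.05]
slide [[0.0005, -0.0154, 0.0], [0.0019, -0.0308, 0.0], [0.0042, -0.046, 0.0], [0.0074, -0.0611, 0.0], [0.0116, -0.076, 0.0], [0.0166, -0.0905, 0.0], [0.0225, -0.1048, 0.0], [0.0293, -0.1187, 0.0]] roll [3.5, 6.9, 10.4, 13.9, 17.3, 20.8, 24.3, 27.7] claw [0.05, 0.05, 0.05, 0.05, 0.05, 0.05, 0.05, 0.05]
slide [[0.0005, -0.0154, 0.0], [0.0019, -0.0308, 0.0], [0.0042, -0.046, 0.0], [0.0074, -0.0611, 0.0], [0.0116, -0.076, 0.0], [0.0166, -0.0905, 0.0], [0.0225, -0.1048, 0.0], [0.0293, -0.1187, 0.0]] roll [3.5, 6.9, 10.4, 13.9, 17.3, 20.8, 24.3, 27.7] claw [0.05, 0.05, 0.05, 0.05, 0.05, 0.05, 0.05, 0.05]
```

{"api": "carry_out", "payload": {"slide": [[0, 0, 0.05], [0, 0, 0.1], [0, 0, 0.12], [0, 0, 0.12], [0, -0.016, 0.12], [0.002, -0.031, 0.12], [0.004, -0.046, 0.12], [0.007, -0.061, 0.12]], "roll": [0, 0, 0, 0, 3.5, 7, 10.5, 14], "claw": [0.05, 0.05, 0.05, 0.05, 0.05, 0.05, 0.05, 0.05]}}

```text
clock: 41.18
position: [461.3, 125.4, 281.3]
ee_rot: [0.992, -0.124, 0.0, 0.0]
contact_force: [1.1, -1.1, 0.5]
gripper_width: 50.1
grasp_force: 0.5
```

{"api": "carry_out", "payload": {"slide": [[0, -0.015, 0], [0.002, -0.031, 0], [0.004, -0.046, 0], [0.007, -0.061, 0], [0.012, -0.076, 0], [0.017, -0.091, 0], [0.023, -0.105, 0], [0.029, -0.119, 0]], "roll": [3.5, 7, 10.5, 14, 17.5, 21, 24.5, 28], "claw": [0.05, 0.05, 0.05, 0.05, 0.05, 0.05, 0.05, 0.05]}}

```text
clock: 42.18
position: [518.7, 233.6, 281.4]
ee_rot: [0.933, -0.36, 0.0, 0.0]
contact_force: [-0.4, -1.0, -0.4]
gripper_width: 50.2
grasp_force: 0.5
```

{"api": "carry_out", "payload": {"slide": [[0, -0.015, 0], [0.002, -0.031, 0], [0.004, -0.046, 0], [0.007, -0.061, 0], [0.012, -0.076, 0], [0.017, -0.091, 0], [0.023, -0.105, 0], [0.029, -0.119, 0]], "roll": [3.5, 7, 10.5, 14, 17.5, 21, 24.5, 28], "claw": [0.05, 0.05, 0.05, 0.05, 0.05, 0.05, 0.05, 0.05]}}

```text
clock: 43.18
position: [620.1, 302.4, 281.4]
ee_rot: [0.818, -0.575, -0.0, 0.0]
contact_force: [-1.6, -1.0, -0.4]
gripper_width: 49.6
grasp_force: 0.5
```

{"api": "carry_out", "payload": {"slide": [[0, 0, 0], [0, 0.012, 0], [0, 0.012, -0.05], [0, 0.012, -0.11], [0, 0.012, -0.12], [-0.03, 0.06, -0.12], [-0.06, 0.12, -0.12], [-0.08, 0.17, -0.12]], "roll": [0, 0, 0, 0, 0, 0, 0, 0], "claw": [0.05, 0.05, 0.05, 0.05, 0.05, 0.05, 0.06, 0.06]}}

```text
clock: 44.18
position: [429.9, 318.8, 400.1]
ee_rot: [0.819, -0.574, -0.0, 0.0]
contact_force: [-0.4, 0.5, 0.9]
gripper_width: 59.7
grasp_force: 0.0
```

```bash
python3 - <<'E'
from h import *
pose()
p=get_image("top");f=fobs(p,26)
for m,d,r in f:
    if r[1]<100:
        # depth of rivet vs wood
        K=np.array(p["mtx"]);T=np.linalg.inv(p["world_from_camera"])
        for nm,X in(("rivet",r),("wood",m-d*10)):
            c=T@[X[0],X[1],26,1];u=K[0,0]*c[0]/-c[2]+K[0,2];v=K[1,1]*-c[1]/-c[2]+K[1,2]
            print(nm,[round(float(w(p,(u+a,v+b))[2]),1) for a in(-1,0,1) for b in(-1,0,1)])
for q in place_of(p,"bar_knob")[:1]: print(q["conf"],w(p,q["at"],120))
for q in place_of(p,"tray")[:1]: print("tray",q["conf"],w(p,q["at"],0))
h=cv2.cvtColor(p["img"],cv2.COLOR_RGB2HSV)
save(p,"sw.png",(200,110,480,310),2.8)
E
```

```text
t 44.175 pos [429.9 318.8 400.1] x [ 0.341 -0.94   0.   ] y [-0.94  -0.341  0.001] z [-0.001 -0.    -1.   ] j [ 0.94  0.24 -0.22 -0.   -1.12 -0.59] w 59.65202172043689 F [-0.4  0.5  0.9]
fob mean [565.5  31.2] rect 565.3 31.5 26 83 dir deg 89.9 rivet(at z) [566.1  61.7] n 357
fob mean [521.4 426. ] rect 520.2 426.5 37 56 dir deg 113.9 rivet(at z) [nan nan] n 201
fob mean [499.1  30.3] rect 499.4 30.6 85 28 dir deg 88.1 rivet(at z) [499.6  60.5] n 371
rivet [25.3, 25.6, 23.6, 24.8, 25.4, 23.0, 29.6, 25.9, 26.4]
wood [27.5, 26.2, 23.4, 25.2, 27.4, 27.0, 25.8, 27.2, 25.4]
rivet [28.5, 25.7, 25.8, 23.7, 25.4, 27.3, 25.4, 29.5, 28.0]
wood [24.4, 24.0, 26.9, 27.9, 25.0, 25.3, 27.0, 26.9, 27.5]
0.93 [614.42862186 296.06166686 120.        ]
tray 0.71 [ 456.71563117 -175.13263597    0.        ]
```

View pics/sw.png

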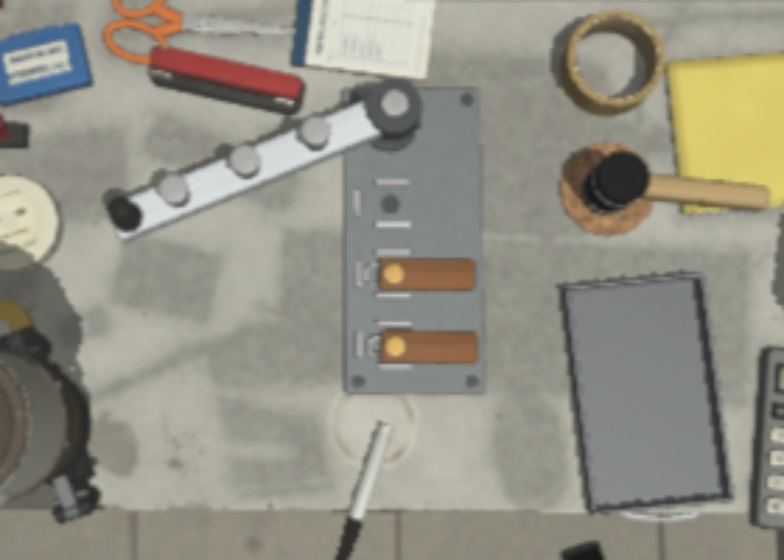

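The bar is clear at about 1.18 rad, and the depth map puts the rivet heads level with the wood, so both are home. The mallet stands on its pad at crop (615,180). The tray's corners are at crop (560,283), (703,275), (733,500) and (590,512), which puts it at about +7.5°.

```bash
cat >> h.py <<'E'
def tray(p):
    c=np.array([w(p,(200+x/2.8,110+y/2.8),22)[:2] for x,y in((560,283),(703,275),(733,500),(590,512))])
    a=(c[0]+c[1]-c[2]-c[3]); return c.mean(0),np.arctan2(a[1],a[0])
E
python3 - <<'E'
from h import *
p=get_image("top");c,a=tray(p);print("tray",c.round(1),np.degrees(a).round(1))
R2=np.array([[np.cos(a),-np.sin(a)],[np.sin(a),np.cos(a)]])
for nm,q in(("A",(-58,-22)),("B",(28,22))): print(nm,(c+R2@q).round(1))
x,y=500.5,19;t=np.pi/2
plan([(x,y,330,t)]*6+[(x,y,270,t)]*2+[(x,y,215,t),(x,y,189,t),(x,y,189,t)],.046)
E
```

```text
tray [ 459.2 -170.3] 6.2
A [ 403.9 -198.4]
B [ 484.7 -145.4]
t 44.375 pos [431.1 319.1 401.2] x [ 0.343 -0.94  -0.   ] y [-0.94  -0.343 -0.001] z [ 0.001  0.001 -1.   ] j [ 0.94  0.24 -0.22  0.   -1.12 -0.59] w 59.946470002212166 F [ 1.2  0.3 -0.4]
slide [[0.3058, 0.0376, 0.0712], [0.3058, 0.0376, 0.0712], [0.3058, 0.0376, 0.0712], [0.3058, 0.0376, 0.0712], [0.3058, 0.0376, 0.0712], [0.3058, 0.0376, 0.0712], [0.3058, 0.0376, 0.1312], [0.3058, 0.0376, 0.1312]] roll [20.0, 20.0, 20.0, 20.0, 20.0, 20.0, 20.0, 20.0] claw [0.046, 0.046, 0.046, 0.046, 0.046, 0.046, 0.046, 0.046]
slide [[0.0, 0.0, 0.055], [0.0, 0.0, 0.081], [0.0, 0.0, 0.081]] roll [0.0, 0.0, 0.0] claw [0.046, 0.046, 0.046]
```

{"api": "carry_out", "payload": {"slide": [[0.306, 0.038, 0.05], [0.306, 0.038, 0.05], [0.306, 0.038, 0.05], [0.306, 0.038, 0.05], [0.306, 0.038, 0.05], [0.306, 0.038, 0.07], [0.306, 0.038, 0.12], [0.306, 0.038, 0.15]], "roll": [20, 20, 20, 20, 20, 20, 20, 20], "claw": [0.046, 0.046, 0.046, 0.046, 0.046, 0.046, 0.046, 0.046]}}

```text
clock: 45.38
position: [501.1, 17.6, 248.4]
ee_rot: [-0.706, 0.709, 0.001, -0.001]
contact_force: [0.8, 0.6, -0.9]
gripper_width: 46.1
grasp_force: 0.0
```

{"api": "carry_out", "payload": {"slide": [[0, 0, 0.03], [0, 0, 0.055], [0, 0, 0.061], [0, 0, 0.061], [0, 0, 0.061], [0, 0, 0.061], [0, 0, 0.061], [0, 0, 0.061]], "roll": [0, 0, 0, 0, 0, 0, 0, 0], "claw": [0.046, 0.046, 0.046, 0.046, 0.01, 0.01, 0.01, 0.01]}}

```text
clock: 46.38
position: [501.6, 19.1, 191.0]
ee_rot: [-0.707, 0.708, -0.001, 0.001]
contact_force: [-0.4, -1.1, 6.6]
gripper_width: 27.8
grasp_force: 59.9
```

{"api": "carry_out", "payload": {"slide": [[0, 0, 0], [0, 0, -0.03], [0, 0, -0.08], [0, 0, -0.1]], "roll": [0, 0, 0, 0], "claw": [0.01, 0.01, 0.01, 0.01]}}

```text
clock: 46.88
position: [501.5, 19.2, 292.5]
ee_rot: [-0.707, 0.708, -0.001, 0.002]
contact_force: [0.5, -0.0, -1.2]
gripper_width: 27.8
grasp_force: 60.8
```

```bash
python3 - <<'E'
from h import *
plan([(404,-198,285,np.radians(173.8))],.01)
E
```

```text
t 46.875 pos [501.5  19.2 292.5] x [-0.002 -1.    -0.002] y [-1.     0.002 -0.005] z [ 0.005  0.002 -1.   ] j [ 0.36  0.29 -0.45  0.   -0.83 -0.36] w 27.788657155020985 F [ 0.5 -0.  -1.2]
slide [[0.2173, 0.0971, 0.0075]] roll [83.7] claw [0.01]
```

{"api": "carry_out", "payload": {"slide": [[0.217, 0.097, 0], [0.217, 0.097, 0], [0.217, 0.097, 0], [0.217, 0.097, 0], [0.217, 0.097, 0], [0.217, 0.097, 0], [0.217, 0.097, 0], [0.217, 0.097, 0.02]], "roll": [10.5, 21, 31.5, 42, 52.5, 63, 73.5, 83.5], "claw": [0.01, 0.01, 0.01, 0.01, 0.01, 0.01, 0.01, 0.01]}}

```text
clock: 47.88
position: [404.0, -197.9, 270.6]
ee_rot: [-0.053, 0.999, -0.0, 0.002]
contact_force: [-1.0, -0.0, -0.2]
gripper_width: 27.8
grasp_force: 60.8
```

```bash
python3 - <<'E'
from h import *
plan([(404,-198,184,np.radians(173.8))],.01)
E
```

```text
t 47.875 pos [ 404.  -197.9  270.6] x [-0.994 -0.105 -0.004] y [-0.105  0.994 -0.001] z [ 0.004 -0.    -1.   ] j [-0.09  0.25 -0.59 -0.   -0.73 -1.37] w 27.83439151605795 F [-1.  -0.  -0.2]
slide [[0.0, -0.0001, 0.0866]] roll [-0.1] claw [0.01]
```

{"api": "carry_out", "payload": {"slide": [[0, 0, 0.04], [0, 0, 0.07], [0, 0, 0.084], [0, 0, 0.084], [0, 0, 0.086], [0, 0, 0.086]], "roll": [0, 0, 0, 0, 0, 0], "claw": [0.01, 0.01, 0.01, 0.01, 0.01, 0.01]}}

```text
clock: 48.62
position: [403.8, -197.8, 184.3]
ee_rot: [-0.056, 0.998, -0.0, 0.001]
contact_force: [0.4, 0.6, -1.0]
gripper_width: 28.1
grasp_force: 60.7
```

{"api": "carry_out", "payload": {"slide": [[0, 0, 0.002], [0, 0, 0.001], [0, 0, 0.001], [0, 0, 0.001], [0, 0, -0.03], [0, 0, -0.08], [0, 0, -0.12], [0, 0, -0.12]], "roll": [0, 0, 0, 0, 0, 0, 0, 0], "claw": [0.01, 0.044, 0.044, 0.044, 0.044, 0.044, 0.046, 0.046]}}

```text
clock: 49.62
position: [404.5, -198.0, 306.8]
ee_rot: [-0.056, 0.998, -0.001, 0.004]
contact_force: [0.5, -0.4, -0.1]
gripper_width: 46.0
grasp_force: 0.0
```

```bash
python3 - <<'E'
from h import *
s=get_image("top");fobs(s,18)
plan([(567,21.3,300,np.pi/2)],.046)
E
```

```text
fob mean [566.3  30.3] rect 566.2 29.7 26 86 dir deg 89.6 rivet(at z) [567.6  61.4] n 359
fob mean [512.8 423.5] rect 513.4 424.3 54 57 dir deg 68.0 rivet(at z) [512.2 424.8] n 343
t 49.675 pos [ 403.7 -197.8  304.8] x [-0.994 -0.111 -0.003] y [-0.111  0.994 -0.   ] z [ 0.003 -0.    -1.   ] j [-0.09  0.19 -0.55 -0.   -0.82 -1.37] w 45.95998624877099 F [ 0.2  0.8 -1.5]
slide [[-0.1866, 0.1996, 0.0048]] roll [-83.6] claw [0.046]
```

{"api": "carry_out", "payload": {"slide": [[-0.187, 0.2, 0], [-0.187, 0.2, 0], [-0.187, 0.2, 0], [-0.187, 0.2, 0], [-0.187, 0.2, 0], [-0.187, 0.2, 0], [-0.187, 0.2, 0], [-0.187, 0.2, 0]], "roll": [-10.5, -21, -31.5, -42, -52.5, -63, -73.5, -83.5], "claw": [0.046, 0.046, 0.046, 0.046, 0.046, 0.046, 0.046, 0.046]}}

```text
clock: 50.68
position: [566.9, 21.8, 301.4]
ee_rot: [0.708, -0.706, -0.001, 0.002]
contact_force: [-0.8, -0.4, 0.8]
gripper_width: 46.0
grasp_force: 0.0
```

{"api": "carry_out", "payload": {"slide": [[0, 0, 0.05], [0, 0, 0.09], [0, 0, 0.11], [0, 0, 0.115], [0, 0, 0.115], [0, 0, 0.115], [0, 0, 0.115], [0, 0, 0.115]], "roll": [0, 0, 0, 0, 0, 0, 0, 0], "claw": [0.046, 0.046, 0.046, 0.046, 0.01, 0.01, 0.01, 0.01]}}

```text
clock: 51.68
position: [567.3, 21.8, 189.2]
ee_rot: [-0.706, 0.708, -0.0, 0.001]
contact_force: [-0.4, -0.1, -0.5]
gripper_width: 28.8
grasp_force: 61.1
```

{"api": "carry_out", "payload": {"slide": [[0, 0, 0], [0, 0, -0.03], [0, 0, -0.08], [0, 0, -0.1]], "roll": [0, 0, 0, 0], "claw": [0.01, 0.01, 0.01, 0.01]}}

```text
clock: 52.18
position: [567.9, 21.9, 291.9]
ee_rot: [-0.707, 0.708, -0.001, 0.002]
contact_force: [0.6, 0.5, -1.1]
gripper_width: 28.2
grasp_force: 61.5
```

```bash
python3 - <<'E'
from h import *
plan([(485,-145,290,np.radians(173.8))],.01)
p=get_image("side");fobs(p,18)
E
```

```text
t 52.175 pos [567.9  21.9 291.9] x [-0.001 -1.    -0.001] y [-1.     0.001 -0.005] z [ 0.005  0.001 -1.   ] j [ 0.32  0.39 -0.29  0.   -0.88 -0.33] w 28.186065649437115 F [ 0.6  0.5 -1.1]
slide [[0.167, 0.0827, 0.0019]] roll [83.7] claw [0.01]
fob mean [ 650.7 -356.4] rect 640.3 -339.8 41 151 dir deg -75.8 rivet(at z) [ 652.4 -364.8] n 285
fob mean [511.6 426.7] rect 512.3 426.0 59 57 dir deg 4.6 rivet(at z) [512.  425.6] n 563
```

```bash
python3 - <<'E'
from h import *
p=get_image("top");f=fobs(p,18);c,a=tray(p);R2=np.array([[np.cos(a),-np.sin(a)],[np.sin(a),np.cos(a)]])
for m,d,r in f: print((R2.T@(m-c)).round(1))
E
```

```text
fob mean [512.8 423.4] rect 513.4 424.3 54 57 dir deg 66.6 rivet(at z) [512.2 424.7] n 342
fob mean [ 414.2 -195.1] rect 414.7 -195.2 88 29 dir deg 7.1 rivet(at z) [ 445.  -193.4] n 391
[117.1 584.6]
[-47.5 -19.8]
```

{"api": "carry_out", "payload": {"slide": [[0.167, 0.083, 0], [0.167, 0.083, 0], [0.167, 0.083, 0], [0.167, 0.083, 0], [0.167, 0.083, 0], [0.167, 0.083, 0], [0.167, 0.083, 0], [0.167, 0.083, 0]], "roll": [10.5, 21, 31.5, 42, 52.5, 63, 73.5, 83.5], "claw": [0.01, 0.01, 0.01, 0.01, 0.01, 0.01, 0.01, 0.01]}}

```text
clock: 53.28
position: [483.4, -145.1, 287.2]
ee_rot: [-0.053, 0.999, 0.0, -0.001]
contact_force: [0.4, 0.1, -2.0]
gripper_width: 28.4
grasp_force: 61.4
```

{"api": "carry_out", "payload": {"slide": [[0, 0, 0.05], [0, 0, 0.085], [0, 0, 0.1], [0, 0, 0.104], [0, 0, 0.104]], "roll": [0, 0, 0, 0, 0], "claw": [0.01, 0.01, 0.01, 0.01, 0.01]}}

```text
clock: 53.9
position: [484.4, -145.1, 185.2]
ee_rot: [-0.056, 0.998, -0.0, 0.001]
contact_force: [0.4, 0.5, -0.4]
gripper_width: 28.0
grasp_force: 61.4
```

{"api": "carry_out", "payload": {"slide": [[0, 0, 0.001], [0, 0, 0], [0, 0, 0], [0, 0, 0], [0, 0, -0.03], [0, 0, -0.08], [0, 0, -0.14], [0, 0.06, -0.19]], "roll": [0, 0, 0, 0, 0, 0, 0, 0], "claw": [0.01, 0.044, 0.044, 0.044, 0.044, 0.044, 0.044, 0.044]}}

```text
clock: 54.9
position: [479.0, -98.3, 367.6]
ee_rot: [-0.054, 0.999, -0.0, 0.002]
contact_force: [1.3, 1.1, 0.2]
gripper_width: 44.0
grasp_force: 0.0
```

{"api": "carry_out", "payload": {"slide": [[0, 0.06, 0], [0, 0.12, 0], [0, 0.18, 0], [0, 0.24, 0], [0, 0.28, 0], [0, 0.28, 0]], "roll": [0, 0, 0, 0, 0, 0], "claw": [0.05, 0.05, 0.05, 0.05, 0.05, 0.05]}}

```text
clock: 55.65
position: [447.1, 183.2, 364.7]
ee_rot: [-0.058, 0.998, 0.0, 0.0]
contact_force: [0.5, -0.7, 0.5]
gripper_width: 50.0
grasp_force: 0.0
```

```bash
python3 - <<'E'
from h import *
pose();p=get_image("top");f=fobs(p,18);c,a=tray(p);R2=np.array([[np.cos(a),-np.sin(a)],[np.sin(a),np.cos(a)]])
for m,d,r in f: print((R2.T@(m-c)).round(1))
for t,z in[("mallet",5),("mallet_pad",0),("bar_knob",120)]:
    for q in place_of(p,t)[:1]: print(t,round(q["conf"],2),w(p,q["at"],z).round(1))
save(p,"fin.png",(180,110,480,330),2.6)
E
```

```text
t 55.65 pos [447.1 183.2 364.7] x [-0.993 -0.115 -0.   ] y [-0.115  0.993  0.   ] z [ 0.  0. -1.] j [ 0.73  0.18 -0.39 -0.   -1.   -2.18] w 49.974425880201814 F [ 0.5 -0.7  0.5]
fob mean [512.6 423.5] rect 512.8 423.7 56 56 dir deg 51.7 rivet(at z) [512.6 425.2] n 345
fob mean [ 493.2 -142.6] rect 493.3 -142.5 87 29 dir deg 5.6 rivet(at z) [ 524.4 -140.6] n 379
fob mean [ 414.1 -195.1] rect 414.7 -195.1 88 29 dir deg 7.2 rivet(at z) [ 445.  -193.4] n 391
[116.9 584.6]
[36.7 23.9]
[-47.5 -19.8]
mallet 0.74 [709.1 137.7   5. ]
mallet_pad 0.8 [ 654.8 -146.3    0. ]
bar_knob 0.59 [608.3 301.7 120. ]
```

View pics/fin.png

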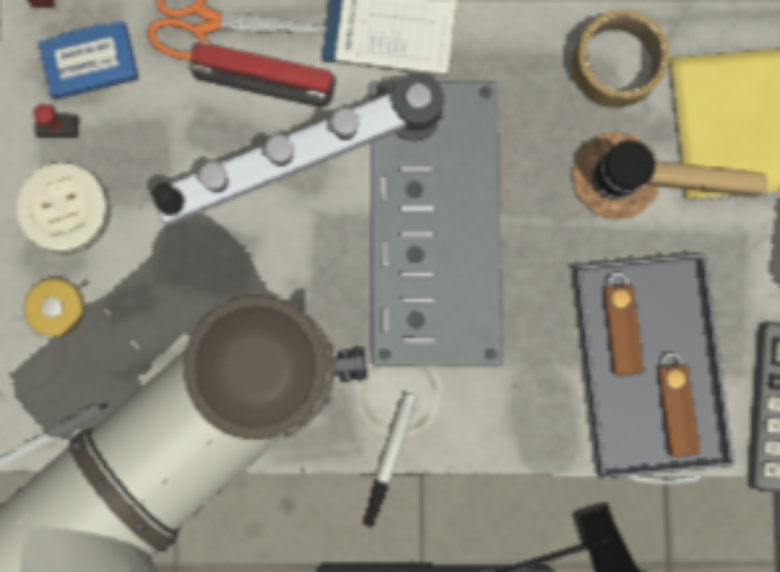

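Both fobs lie in the tray, rivets up, at crop (623,330) and (680,405). The bar is clear, the mallet stands on its cork pad at (620,170), and the bystanders look unmoved.

```bash
python3 -c "
from bench import *
print(job_done())"
```

```text
the job is handed in; nothing more can be done
None
```

I handed in the job: both fobs' rivets are driven home and the fobs lie rivets up in the tray, with the bar left clear, the mallet back on its cork pad and the bystanders not visibly moved; the hand-in returned no verdict.

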